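# Clear the game board and put the rocket back on show

## Task

Game night is over: holding the wooden block, sweep all the counters off the black board into its catch tray, without touching the counters with the gripper or arm. Put the block and every astronaut figure into the open drawer and then push the drawer fully shut. Stand the toppled rocket upright in the middle of the cleared board, and leave the sand timer where it is.

Things in the scene. Friction and masses are not known exactly. Their poses are not given: they have to be found in the camera images.
- board: black game board with a catch tray, one fixed piece. Origin under the board's centre at table level, z up; the playing surface is 200 x 200 mm, 35 mm above the origin. Wooden rims 8 mm thick at y = +-100 mm rise 10 mm above it; the near side (x = -100 mm) has no rim; beyond the far edge (x = +100 mm, no rim) lies the sunken tray
- tray_in (a point): centre of the catch tray's blue floor, 4 mm above the table; the tray inside is 90 mm (board x) by 200 mm (board y), its floor 31 mm below the board's surface, its walls (45 mm above the table) level with the rims
- chip1: game counter, a plastic disc orange in colour, 26 mm across and 8 mm thick (origin at the centre of its underside); may be absent; starts flat on the black board
- chip2: game counter, a plastic disc yellow in colour, 26 mm across and 8 mm thick (origin at the centre of its underside); may be absent; starts flat on the black board
- chip3: game counter, a plastic disc white in colour, 26 mm across and 8 mm thick (origin at the centre of its underside); may be absent; starts flat on the black board
- chip4: game counter, a plastic disc orange in colour, 26 mm across and 8 mm thick (origin at the centre of its underside); may be absent; starts flat on the black board
- chip5: game counter, a plastic disc yellow in colour, 26 mm across and 8 mm thick (origin at the centre of its underside); may be absent; starts flat on the black board
- chip6: game counter, a plastic disc white in colour, 26 mm across and 8 mm thick (origin at the centre of its underside); may be absent; starts flat on the black board
- block: light wooden sweeping block with a grey felt sole, 28 mm thick (x), 90 mm long (y), 45 mm high (z); origin at the centre of its underside, the felt; starts standing on the felt on the table
- rocket: white toy rocket, red nose, three red fins, 155 mm tall, 150 g; origin at the centre of its foot, z towards the nose. Barrel 48 mm across from 30 to 105 mm above the foot, then the nose cone; fins reach 41 mm from the axis, 8 mm thick, 45 mm high, one along +x, the others at 120 degrees. Starts toppled, lying on barrel and two fins, its axis level, 24 mm above the table
- figure1: astronaut play figure, blue body with a white head, 22 (x) x 30 (y) x 50 (z, standing) mm: body 34 mm high, head 20 x 20 x 16 mm on top; origin at the centre of its feet, z up through the head; may be absent
- figure2: astronaut play figure, green body with a white head, 22 (x) x 30 (y) x 50 (z, standing) mm: body 34 mm high, head 20 x 20 x 16 mm on top; origin at the centre of its feet, z up through the head; may be absent
- figure3: astronaut play figure, red body with a white head, 22 (x) x 30 (y) x 50 (z, standing) mm: body 34 mm high, head 20 x 20 x 16 mm on top; origin at the centre of its feet, z up through the head; may be absent
- unit_drawer0 (a joint): how far the drawer is pulled out, m: 0 is fully shut, 0.166 fully open; it starts open and slides freely
- drawer_in (a point): centre of the drawer's inner floor, 22 mm above the table, moves with the drawer, which opens to -x of this frame out of a low wooden unit 220 mm wide (y), 105 mm high. Inside 195 (x) by 178 (y) mm, walls 61 mm high; front panel (white, 69 mm above this floor) 103 to 118 mm to -x of this point. 71 mm clear height under the unit's top. As it starts, the far 40 mm are under the top
- unit_drawer0_handle (a point): middle of the drawer's dark bar handle, 35 mm in front of the drawer front; the bar runs along the unit's y, 110 mm long, moves with the drawer
- timer: wooden sand timer, 44 mm across, 65 mm high; not part of the job
Mind the look-alikes: they are no part of the job. What is shaped like the figure3 but yellow is not meant. Of the things that look like the figure2, take the one that is farthest to the robot's right at the start.

How it is judged:
By the outcome, as a careful person would: the job done as asked, in the order asked, and still so for the second after the job is handed in, with the robot touching nothing.
Of chip1, chip2, chip3, chip4, chip5, chip6 only 3 to 6 are there at a start; the rules pass over those that are not, and their reading is None.
Of figure1, figure2, figure3 only 2 to 3 are there at a start; the rules pass over those that are not, and their reading is None.
At some moment in a run one of rocket, figure1, figure2, figure3 may be knocked a few centimetres aside while the robot is not near it.
Once in a run the grip may slacken for a moment while it holds something.
It also fails if it takes over 210 s, if anything falls off the work surface, if the arm or the gripper's body presses on something with over 40 N, if the wrist force passes 120 N, or if a joint passes its speed limit or range.

## Robot

A 6-joint arm with a two-finger parallel gripper is mounted at the origin on the work surface. World frame = base frame: x ahead of the robot, y to its left, z up, the work surface at z = 0. Lengths are in m, angles in degrees, forces in N, time in s.
With the tool pointing down it reaches from about 0.35 to 0.875 m from the base axis. Payload 4.2 kg.
Tool frame: the origin (TCP) lies on the centre line of the jaws, within the pads' length; the fingertips stand r.tip_extent ahead of it and the grasp point (between the pads) lies 11 mm behind it (r.tip_extent is the distance from the TCP to the fingertips, in m); z points along the fingers, y is the line along which they close (so a half turn about z gives the same grasp; the last joint's range is limited). The gripper opens to 87 mm and grips with 3 to 60 N. Pads are 19 mm wide; open, the fingers measure 117 mm over their backs; the gripper's body (75 mm by 190 mm) begins 51 mm behind the grasp point.
Start: joints at [91.02, 22.042, 0.453, 0, -68.411, -14.817], TCP at [0.149, 0.607, 0.231] pointing down, gripper open.
Joint ranges: [-179.83, 179.83], [-69.29, 118.12], [-61.27, 80.66], [-181.25, 117.63], [-171.15, -9.14], [-177.46, 177.46]. Speed limits (degrees/s): [159.86, 159.86, 180, 180, 180, 180].

## Interface

Orientations are given as a 3x3 rotation matrix whose columns are the frame's x, y, z axes.
In Python, from station import r gives the robot as it stands.
- The arm moves only by the shell command python3 -m jog 'ROWS'. ROWS is text: rows parted by semicolons, each of 5 numbers parted by spaces: the opening, from 0 (shut) to 1 (fully open), then the shift along the world's x, y, z in mm, then the turn about the world's z in degrees. In form: hand dx dy dz roll; .... A call has 1 to 5 rows; each row shifts and turns the commanded pose from where the row before left it; what a row does not reach is not made up. A row lasts 1/8 s, in which the tool goes at most 62.5 mm and 10.7 degrees, less where a joint would pass 70% of its speed; a pose out of reach is approached as far as the arm can. A call is refused whole if a number of a shift passes 62.5 or a number of a turn 10.7, either way. A call with a gripper value outside its range is refused whole. The fingers move at their own pace and stop on an object; the grip force is fixed at half the most. Time passes only in rows, so rows that do not move let the fingers close. It gives the time, the measured TCP pose, the force, the opening and the grip force at its end, in the units of the state.
- r.sense(): the state, without advancing time (a new reading comes with each control period).
- r.capture(name): name is "scene" or "side" or "wrist"; returns a dict with "pixels" (480x640x3 uint8, red, green, blue), "fovy" (degrees; the focal length in pixels is half the picture's height over the tangent of half this angle, whatever the lens; pixels are square), "cx", "cy" (the principal point, pixels), "origin" and "orientation" of the camera in the world; the wrist camera has in their place "T_tool_cam" (4x4, takes a point from camera to tool coordinates, whose origin is the TCP and whose axes are the flange's). Camera axes: x right, y down, z forward; pixel columns grow to the right and rows downward; lengths in m; the calibration is good to about 2 mm. A picture is of the moment at which its call begins: read the wrist's pose just before it. There is no depth.
- r.finish_job(): hands the job in; it is judged then, once.
The state is a dict: "time_s": time; "joints": joint angles; "joint_velocities": joint speeds; "effort": joint torques, N m; "tcp_pos": TCP position; "ee_rot": TCP orientation; "wrist_force": force on the tool from outside, world axes, zero at the start; "moment": the same for the moment, N m; "gripper_width": opening from 0.0 (shut) to 1.0 (fully open); "gripper_force": force on a finger pad.
Only numpy, scipy, OpenCV 4.12 (cv2) and the standard library are available. Lean on these libraries where they do the work, as an engineer would, in place of code of your own. Each camera call takes 0.05 s, during which the arm holds its last target. There are 200 camera calls.

## Working session

There is one attempt and no reset: what is moved stays moved. The work goes in short steps, Python scripts to look and compute and a shell command to move; the robot and the scene stay as the last step left them, time stands still between calls to the robot, and variables do not carry over. Pictures are saved under pics/ and viewed, at most 14 in all, crops included, and the job is handed in when it is done.

```bash
ls; mkdir -p pics; cat > h.py <<'E'
import numpy as np, cv2
from station import r
def cam(name):
    s=r.sense(); c=r.capture(name); 
    f=240/np.tan(np.radians(c["fovy"])/2)
    if "T_tool_cam" in c:
        T=np.eye(4); T[:3,:3]=s["ee_rot"]; T[:3,3]=s["tcp_pos"]; T=T@np.array(c["T_tool_cam"]); o,R=T[:3,3],T[:3,:3]
    else: o,R=np.array(c["origin"]),np.array(c["orientation"])
    return dict(img=np.array(c["pixels"])[:,:,::-1].copy(),f=f,cx=c["cx"],cy=c["cy"],o=o,R=R)
def ray(c,uv,z):
    d=c["R"]@np.array([(uv[0]-c["cx"])/c["f"],(uv[1]-c["cy"])/c["f"],1]); return c["o"]+d*(z-c["o"][2])/d[2]
def proj(c,p):
    q=c["R"].T@(np.array(p)-c["o"]); return c["f"]*q[:2]/q[2]+[c["cx"],c["cy"]]
def save(c,n): cv2.imwrite("pics/"+n+".png",c["img"])
E
python3 - <<'E'
from h import *
import pickle
for n in("scene","side","wrist"):
    c=cam(n); save(c,n+"0"); pickle.dump(c,open(n+"0.pkl","wb")); print(n,c["o"].round(3),c["R"].round(2).tolist(),c["f"])
s=r.sense(); print(s["tcp_pos"],np.array(s["ee_rot"]).round(3).tolist(),r.tip_extent,s["time_s"])
E
```

```text
pics
scene [ 0.935 -0.515  1.138] [[0.81, 0.51, -0.29], [0.59, -0.7, 0.4], [-0.0, -0.49, -0.87]] 601.7776680381515
side [ 0.171 -0.529  0.641] [[0.79, -0.42, 0.45], [-0.61, -0.52, 0.59], [-0.01, -0.74, -0.67]] 442.0277296236431
wrist [0.213 0.592 0.384] [[-0.24, -0.94, -0.24], [-0.97, 0.23, 0.06], [0.0, 0.24, -0.97]] 336.6190447178024
[0.14890535 0.60655203 0.22972373] [[0.971, -0.239, -0.0], [-0.239, -0.971, -0.002], [0.0, 0.002, -1.0]] 0.008 0.15
```

View pics/scene0.png

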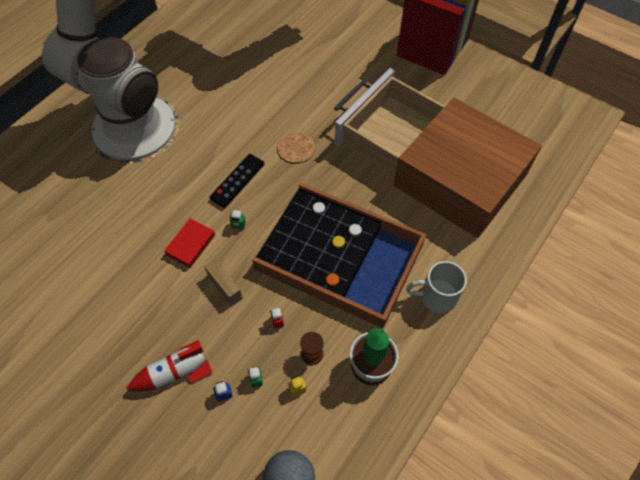

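View pics/side0.png

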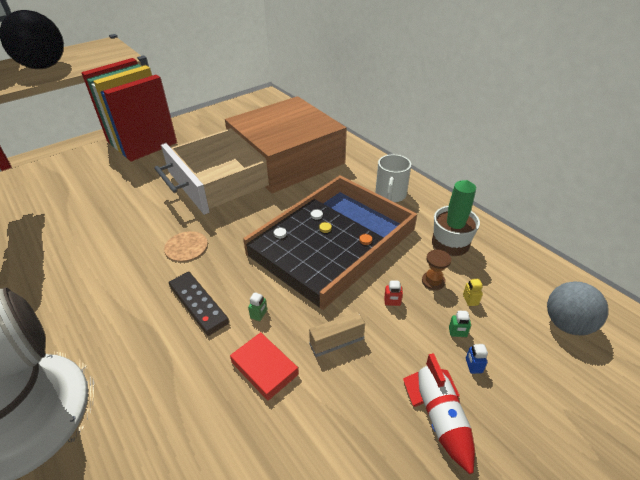

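The scene shows the board at about (335,255) with four counters: white (319,208), white (355,230), yellow (339,241) and orange (333,280). The block is at (224,280), the rocket at (170,370) with its nose toward (135,385), and the timer at (312,348). The figures are red (277,318), blue (222,390), and green at either (237,219) or (255,376), with a yellow look-alike at (298,384).

```bash
python3 - <<'E'
from h import *
import pickle
S=pickle.load(open("scene0.pkl","rb")); D=pickle.load(open("side0.pkl","rb"))
def both(n,a,b):
    # triangulate
    ds=[];os=[]
    for c,uv in((S,a),(D,b)):
        d=c["R"]@np.array([(uv[0]-c["cx"])/c["f"],(uv[1]-c["cy"])/c["f"],1]); ds.append(d/np.linalg.norm(d)); os.append(c["o"])
    A=sum(np.eye(3)-np.outer(d,d) for d in ds); bb=sum((np.eye(3)-np.outer(d,d))@o for d,o in zip(ds,os)); p=np.linalg.solve(A,bb)
    print(n,p.round(3),"gap",[round(float(np.linalg.norm(np.cross(p-o,d))*2),4) for o,d in zip(os,ds)])
both("greenA",(237,219),(258,306)); both("greenB",(255,376),(460,325)); both("blue",(222,390),(477,359)); both("red",(277,318),(394,294))
both("yel",(298,384),(473,292)); both("timer top",(312,340),(438,259))
both("white1",(319,208),(280,233));both("white2",(355,230),(317,215));both("yellow",(339,241),(326,228));both("orange",(333,280),(366,239))
both("handle",(355,96),(165,175)); both("unit corner near-left",(456,101),(294,99)); both("unit corner",(539,153),(346,129));both("unit corner front",(401,155),(227,122)); both("unit corner front r",(484,207),(273,155))
both("board near-left rim",(303,190),(247,243)); both("board near-right",(257,262),(320,297)); both("tray far L",(424,238),(342,180)); both("tray far R",(384,320),(416,214))
both("rocket nose",(130,388),(470,465));both("rocket dot",(159,369),(452,413))
both("drawerfront tops L",(393,73),(165,147)); both("df R",(338,125),(206,187))
# contours
def mask(c,lo,hi,amin,n):
    h=cv2.cvtColor(c["img"],cv2.COLOR_BGR2HSV); m=cv2.inRange(h,np.array(lo),np.array(hi))
    for q in cv2.findContours(m,cv2.RETR_EXTERNAL,cv2.CHAIN_APPROX_SIMPLE)[0]:
        if cv2.contourArea(q)>amin: print(n,np.round(cv2.minAreaRect(q),1) if 0 else cv2.minAreaRect(q),cv2.contourArea(q))
mask(S,(55,90,30),(90,255,255),20,"green");mask(S,(105,120,40),(125,255,255),20,"blue")
g=cv2.resize(S["img"][170:410,120:360],(600,600),interpolation=cv2.INTER_CUBIC); cv2.imwrite("pics/crop1.png",g)
E
```

```text
greenA [ 0.387 -0.067  0.024] gap [0.0053, 0.0053]
greenB [ 0.636 -0.313  0.02 ] gap [0.0037, 0.0037]
blue [ 0.604 -0.372  0.022] gap [0.0055, 0.0055]
red [ 0.597 -0.195  0.02 ] gap [0.0031, 0.0031]
yel [ 0.712 -0.28   0.022] gap [0.0074, 0.0074]
timer top [ 0.691 -0.206  0.062] gap [0.0078, 0.0078]
white1 [0.518 0.055 0.037] gap [0.0032, 0.0032]
white2 [0.613 0.055 0.037] gap [0.0045, 0.0045]
yellow [0.602 0.011 0.037] gap [0.0072, 0.0072]
orange [ 0.643 -0.068  0.038] gap [0.0028, 0.0028]
handle [0.409 0.352 0.064] gap [0.0061, 0.0061]
unit corner near-left [0.685 0.27  0.231] gap [0.0804, 0.0804]
unit corner [0.865 0.323 0.101] gap [0.1426, 0.1426]
unit corner front [0.58  0.259 0.145] gap [0.1064, 0.1064]
unit corner front r [ 0.767  0.399 -0.075] gap [0.0934, 0.0934]
board near-left rim [0.456 0.081 0.025] gap [0.0006, 0.0006]
board near-right [ 0.486 -0.12   0.022] gap [0.0006, 0.0006]
tray far L [0.742 0.125 0.034] gap [0.0063, 0.0063]
tray far R [ 0.775 -0.082  0.043] gap [0.0009, 0.0009]
rocket nose [ 0.463 -0.468  0.027] gap [0.0004, 0.0004]
rocket dot [ 0.49  -0.412  0.046] gap [0.0009, 0.0009]
drawerfront tops L [0.451 0.45  0.078] gap [0.002, 0.002]
df R [0.446 0.227 0.091] gap [0.0107, 0.0107]
green ((256.1192932128906, 381.5642395019531), (8.428872108459473, 11.398133277893066), 73.3007583618164) 62.5
green ((375.6588439941406, 346.5353088378906), (23.428491592407227, 36.769718170166016), 12.528807640075684) 655.5
green ((237.5, 221.5), (13.0, 13.0), 90.0) 104.5
blue ((223.76980590820312, 393.052001953125), (12.735114097595215, 18.012096405029297), 50.710594177246094) 90.5
blue ((380.0, 270.5), (40.69643783569336, 76.92073059082031), 26.56505012512207) 2880.5
blue ((459.4083557128906, 12.15428638458252), (34.01470184326172, 16.257675170898438), 65.69544982910156) 26.0
```

View pics/crop1.png

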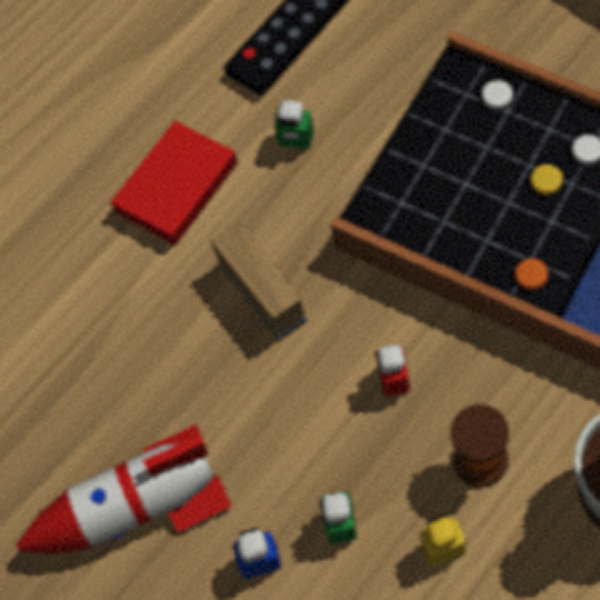

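View pics/wrist0.png

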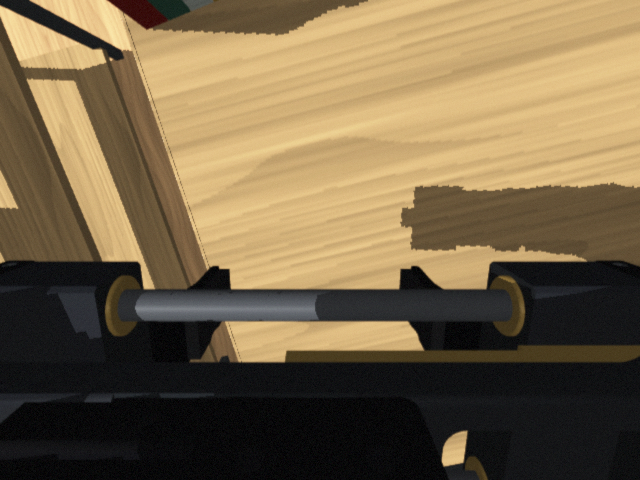

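Two things look like figure2: green at (237,219), world y≈-0.07, and green at (255,376), y≈-0.31. Robot right is -y, so (255,376) is figure2. The crop confirms it, showing a green body with a white head beside the blue figure. Next I'll refine the poses.

```bash
python3 - <<'E'
from h import *
import pickle
S=pickle.load(open("scene0.pkl","rb")); D=pickle.load(open("side0.pkl","rb"))
cr=lambda u,v:(120+u*.4,170+v*.4)
print("block S",[ray(S,cr(*p),.045)[:2].round(3) for p in((229,236),(289,310))],"D",[ray(D,p,.045)[:2].round(3) for p in((313,337),(362,321))])
# chip centroids (top face z .043) and tray blue (z .004)
for c,n in((S,"S"),(D,"D")):
    h=cv2.cvtColor(c["img"],cv2.COLOR_BGR2HSV)
    for nm,lo,hi,z in(("orange",(5,180,150),(14,255,255),.043),("yellow",(20,150,120),(30,255,255),.043),("white",(0,0,150),(180,60,255),.043)):
        m=cv2.inRange(h,np.array(lo),np.array(hi)); k,_,st,ce=cv2.connectedComponentsWithStats(m)
        for i in range(1,k):
            p=ray(c,ce[i],z)
            if 20<st[i,4]<400 and .4<p[0]<.8 and -.15<p[1]<.15: print(n,nm,ce[i].round(1),st[i,4],p[:2].round(3))
for n,c,L in(("S",S,((303,188),(256,262),(424,237),(384,321))),("D",D,((247,241),(321,299),(342,179),(416,213)))):
    P=[ray(c,p,.045)[:2] for p in L]; print(n,"board",np.round(P,3).tolist())
    for a,b in((0,2),(1,3),(1,0),(3,2)): v=P[b]-P[a]; print(np.degrees(np.arctan2(v[1],v[0])).round(1),np.linalg.norm(v).round(3))
for nm,z,Ps in(("top unit",.105,((456,101),(539,153),(401,155),(484,207))),("front top",.091,((393,73),(338,125))),):
    print(nm,[ray(S,p,z)[:2].round(3).tolist() for p in Ps])
print("D unit",[ray(D,p,.105)[:2].round(3).tolist() for p in((227,122),(293,99),(346,129),(272,155))],[ray(D,p,.091)[:2].round(3).tolist() for p in((165,147),(206,182))])
E
```

```text
block S [array([ 0.424, -0.187]), array([ 0.506, -0.209])] D [array([ 0.415, -0.194]), array([ 0.498, -0.219])]
S orange [332.3 278.6] 89 [ 0.641 -0.067]
S yellow [338.4 240.8] 102 [0.601 0.012]
S white [318.6 206.9] 77 [0.517 0.055]
S white [355.  228.8] 86 [0.612 0.056]
D orange [365.6 238.1] 74 [ 0.64  -0.072]
D yellow [324.9 226.5] 84 [0.599 0.007]
D white [316.4 213. ] 71 [0.612 0.052]
D white [279.6 231.5] 84 [0.517 0.051]
S board [[0.461, 0.074], [0.494, -0.129], [0.741, 0.124], [0.776, -0.084]]
10.1 0.284
9.2 0.286
99.0 0.206
99.6 0.21
D board [[0.449, 0.066], [0.473, -0.14], [0.733, 0.112], [0.776, -0.081]]
9.1 0.288
11.1 0.308
96.6 0.208
102.3 0.197
top unit [[0.625, 0.437], [0.843, 0.413], [0.606, 0.234], [0.814, 0.221]]
front top [[0.456, 0.44], [0.442, 0.233]]
D unit [[0.611, 0.418], [0.817, 0.421], [0.822, 0.204], [0.614, 0.217]] [[0.445, 0.426], [0.455, 0.235]]
```

```bash
python3 -m jog '1 55 -25 0 0;1 55 -25 0 0;1 55 -25 0 0;1 55 -25 0 0;1 8 -59 0 0'; python3 -m jog '1 8 -59 0 0;1 8 -59 0 0;1 8 -59 0 0;1 8 -59 0 0;1 8 -59 0 0'; python3 -m jog '1 8 -59 0 0;1 8 -59 0 0;1 8 -59 0 0;1 8 -59 0 0;1 0 -59 0 -2';python3 -m jog '1 0 -59 0 0;1 0 0 0 0'
python3 - <<'E'
from h import *
import pickle
c=cam("wrist"); save(c,"w1"); pickle.dump(c,open("w1.pkl","wb")); print(r.sense()["joints"])
E
```

```text
time_s: 0.78
tcp_pos: [0.3798, 0.4474, 0.2285]
ee_rot: [[0.971, -0.241, -0.0], [-0.241, -0.971, -0.002], [-0.0, 0.002, -1.0]]
wrist_force: [-0.2, -0.7, 0.5]
gripper_width: 1.0
gripper_force: 0.0
time_s: 1.4
tcp_pos: [0.4168, 0.151, 0.2306]
ee_rot: [[0.971, -0.238, 0.0], [-0.238, -0.971, 0.0], [0.0, -0.0, -1.0]]
wrist_force: [0.3, 0.7, 0.0]
gripper_width: 1.003
gripper_force: 0.0
time_s: 2.02
tcp_pos: [0.4491, -0.144, 0.2305]
ee_rot: [[0.962, -0.273, 0.0], [-0.273, -0.962, -0.0], [0.0, -0.0, -1.0]]
wrist_force: [0.8, 0.3, -0.3]
gripper_width: 0.996
gripper_force: 0.0
time_s: 2.28
tcp_pos: [0.4482, -0.2043, 0.2299]
ee_rot: [[0.96, -0.279, -0.001], [-0.279, -0.96, -0.0], [-0.001, 0.0, -1.0]]
wrist_force: [-0.2, 1.0, -0.2]
gripper_width: 0.998
gripper_force: 0.0
[-5.38261848e+00  9.08227962e+00 -1.76888277e+01 -1.67048919e-02
 -6.33033915e+01  7.93483224e+01]
```

View pics/w1.png

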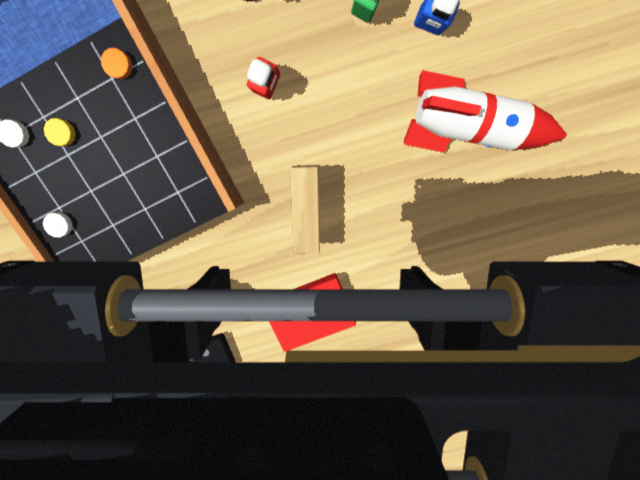

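The wrist view from above shows the block top as corners (293,166), (318,167), (320,254), (292,252), already aligned with the tool. The near-right rim corner of the board is at (240,207), the rocket runs from its foot (420,115) to its nose (566,134), and the red figure is at (262,77).

```bash
python3 - <<'E'
from h import *
import pickle
c=pickle.load(open("w1.pkl","rb"))
for n,p,z in(("block",(306,210),.045),("bl far",(305.5,166.5),.045),("bl near",(306,253),.045),("corner",(240,207),.045),("rimfar",(120,0),.045),("rimL near",(2,211),.045),("nearR in",(234,209),.035),("nearLedge",(62,260),.035),("nose",(566,134),.024),("dot",(512,120),.048),("foot",(428,113),.048),("redhead",(261,76),.05),("orange",(116,63),.043),("yellow",(60,132),.043),("w1",(56,225),.043),("w2",(11,133),.043),("tray edge R",(102,42),.035)):
    print(n,ray(c,p,z)[:2].round(4))
s=r.sense();print(s["tcp_pos"])
E
```

```text
block [ 0.4604 -0.1977]
bl far [ 0.5021 -0.2095]
bl near [ 0.4166 -0.1847]
corner [ 0.482  -0.1341]
rimfar [ 0.6856 -0.0931]
rimL near [0.5456 0.1004]
nearR in [ 0.4809 -0.1248]
nearLedge [0.4801 0.0739]
nose [ 0.4585 -0.4742]
dot [ 0.4891 -0.4097]
foot [ 0.5174 -0.3346]
redhead [ 0.5912 -0.1937]
orange [ 0.6407 -0.0677]
yellow [0.5997 0.0099]
w1 [0.5171 0.0558]
w2 [0.6121 0.056 ]
tray edge R [ 0.6638 -0.059 ]
[ 0.44831554 -0.20267075  0.22992406]
```

```bash
python3 -m jog '1 12 5 -60 0;1 0 0 -60 0;1 0 0 -50 0;1 0 0 -34 0;1 0 0 0 0'; python3 -m jog '0 0 0 0 0;0 0 0 0 0;0 0 0 0 0;0 0 0 0 0;0 0 0 0 0';  python3 -m jog '0 0 0 20 0;0 0 0 40 0;0 0 0 0 0'
```

```text
time_s: 2.95
tcp_pos: [0.4592, -0.1946, 0.0245]
ee_rot: [[0.963, -0.27, -0.007], [-0.27, -0.963, 0.001], [-0.006, 0.001, -1.0]]
wrist_force: [-0.4, -0.1, 0.5]
gripper_width: 1.002
gripper_force: 0.0
time_s: 3.58
tcp_pos: [0.4611, -0.1961, 0.0268]
ee_rot: [[0.962, -0.272, 0.001], [-0.272, -0.962, -0.0], [0.001, -0.0, -1.0]]
wrist_force: [-0.3, 0.4, 0.3]
gripper_width: 0.514
gripper_force: 0.0
time_s: 3.95
tcp_pos: [0.4633, -0.1965, 0.0894]
ee_rot: [[0.962, -0.272, 0.007], [-0.272, -0.962, -0.001], [0.007, -0.001, -1.0]]
wrist_force: [-0.2, 0.1, -1.1]
gripper_width: 0.173
gripper_force: 0.0
```

The fingers are slow and missed: I lifted before they had closed. Reopening and redoing it with more dwell.

```bash
python3 -m jog '0.7 0 0 0 0;0.7 0 0 0 0;0.7 0 0 0 0;0.7 0 0 0 0;0.7 0 0 0 0';python3 -m jog '0.7 0 0 0 0;0.7 0 0 0 0'
python3 - <<'E'
from h import *
c=cam("scene"); cv2.imwrite("pics/s1.png",cv2.resize(c["img"][200:400,100:340],(720,600)))
E
```

```text
time_s: 4.58
tcp_pos: [0.4609, -0.196, 0.0863]
ee_rot: [[0.962, -0.272, -0.001], [-0.272, -0.962, 0.0], [-0.001, 0.0, -1.0]]
wrist_force: [0.2, 0.4, -0.8]
gripper_width: 0.644
gripper_force: 0.0
time_s: 4.82
tcp_pos: [0.461, -0.196, 0.0866]
ee_rot: [[0.962, -0.272, 0.0], [-0.272, -0.962, 0.0], [0.0, -0.0, -1.0]]
wrist_force: [-0.7, 0.3, -0.4]
gripper_width: 0.693
gripper_force: 0.0
```

View pics/s1.png

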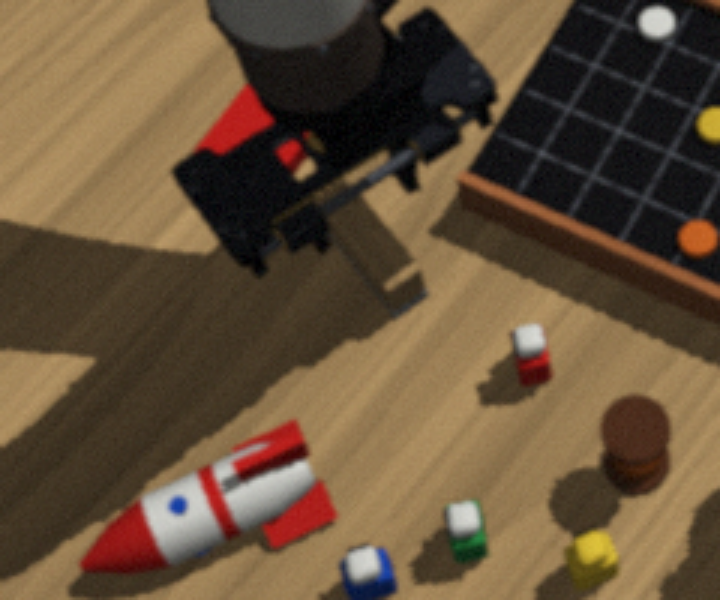

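The block still stands on its felt beneath the gripper, with its end at (400,285) in the crop, so I'll regrasp it.

```bash
python3 -m jog '0.7 0 -1 -30 0;0.7 0 0 -30 0;0.7 0 0 0 0;0 0 0 0 0;0 0 0 0 0'; python3 -m jog '0 0 0 0 0;0 0 0 0 0;0 0 0 0 0;0 0 0 0 0;0 0 0 0 0';  python3 -m jog '0 0 0 0 0;0 0 0 0 0;0 0 0 0 0'
```

```text
time_s: 5.5
tcp_pos: [0.462, -0.1972, 0.0278]
ee_rot: [[0.962, -0.272, 0.003], [-0.272, -0.962, -0.0], [0.003, -0.0, -1.0]]
wrist_force: [0.2, 0.1, 0.4]
gripper_width: 0.553
gripper_force: 0.0
time_s: 6.12
tcp_pos: [0.4613, -0.1971, 0.0271]
ee_rot: [[0.962, -0.272, 0.001], [-0.272, -0.962, -0.0], [0.001, 0.0, -1.0]]
wrist_force: [-0.5, 0.6, 6.1]
gripper_width: 0.32
gripper_force: 30.0
time_s: 6.5
tcp_pos: [0.4613, -0.1971, 0.0271]
ee_rot: [[0.962, -0.272, 0.001], [-0.272, -0.962, -0.0], [0.001, 0.0, -1.0]]
wrist_force: [-0.3, 0.7, 4.3]
gripper_width: 0.316
gripper_force: 30.0
```

```bash
python3 - <<'E'
from h import *
import pickle
for n,box in(("scene0",(250,430,180,330)),("side0",(240,425,170,305))):
    c=pickle.load(open(n+".pkl","rb")); h=cv2.cvtColor(c["img"],cv2.COLOR_BGR2HSV)
    blue=cv2.inRange(h,(105,100,40),(125,255,255)); dark=cv2.inRange(h,(0,0,0),(180,255,60))
    for nm,m,z in(("surface",dark,.035),("tray floor",blue,.004)):
        k=np.zeros_like(m); k[box[2]:box[3],box[0]:box[1]]=m[box[2]:box[3],box[0]:box[1]]
        k=cv2.morphologyEx(k,cv2.MORPH_CLOSE,np.ones((5,5)));k=cv2.morphologyEx(k,cv2.MORPH_OPEN,np.ones((7,7)))
        q=max(cv2.findContours(k,cv2.RETR_EXTERNAL,cv2.CHAIN_APPROX_NONE)[0],key=cv2.contourArea)
        W=np.array([ray(c,p[0],z)[:2] for p in q],np.float32)*1000
        a=cv2.approxPolyDP(cv2.convexHull(q),4,True)[:,0]
        print(n,nm,cv2.minAreaRect(W),a.tolist(),[(ray(c,p,z)[:2]*1000).round().tolist() for p in a])
E
```

```text
scene0 surface ((614.2174682617188, -19.4405517578125), (295.8455505371094, 251.34954833984375), 10.039690971374512) [[298, 189], [417, 235], [381, 327], [356, 328], [250, 279], [253, 262]] [[450.0, 71.0], [725.0, 125.0], [777.0, -94.0], [738.0, -124.0], [504.0, -164.0], [485.0, -130.0]]
scene0 tray floor ((700.569091796875, 25.40856170654297), (84.86660766601562, 179.04730224609375), 9.382502555847168) [[385, 232], [411, 243], [412, 250], [383, 310], [347, 297], [374, 239]] [[658.0, 108.0], [719.0, 118.0], [730.0, 105.0], [755.0, -48.0], [680.0, -68.0], [649.0, 80.0]]
side0 surface ((553.7537841796875, -16.811126708984375), (219.1045379638672, 209.42958068847656), 9.652587890625) [[318, 201], [362, 226], [365, 251], [319, 302], [312, 302], [249, 256], [247, 243], [308, 202]] [[646.0, 91.0], [666.0, -33.0], [621.0, -92.0], [471.0, -137.0], [462.0, -129.0], [435.0, 37.0], [451.0, 71.0], [627.0, 102.0]]
side0 tray floor ((716.5709228515625, 27.97924041748047), (56.824214935302734, 171.344970703125), 9.881379127502441) [[331, 199], [345, 196], [392, 222], [392, 229], [379, 234], [332, 208]] [[699.0, 110.0], [733.0, 98.0], [752.0, -39.0], [736.0, -56.0], [702.0, -50.0], [680.0, 82.0]]
```

```bash
python3 -m jog '0 0 0 40 0;0 0 0 40 0;0 0 30 0 -10.7;0 0 35 0 -10.7;0 0 35 0 -10.7'; python3 -m jog '0 0 35 0 -10.7;0 0 35 0 -10.7;0 2 42 0 -10.7;0 0 0 0 0;0 0 0 0 0'
```

```text
time_s: 7.12
tcp_pos: [0.4606, -0.0961, 0.1062]
ee_rot: [[0.665, -0.747, -0.0], [-0.747, -0.665, 0.0], [-0.0, 0.0, -1.0]]
wrist_force: [0.1, 0.4, -0.7]
gripper_width: 0.32
gripper_force: 30.0
time_s: 7.75
tcp_pos: [0.4625, 0.0146, 0.1061]
ee_rot: [[0.176, -0.984, -0.001], [-0.984, -0.176, -0.0], [0.0, 0.001, -1.0]]
wrist_force: [0.4, -1.3, -0.2]
gripper_width: 0.325
gripper_force: 30.0
```

```bash
python3 -m jog '0 0 1 -25 0;0 0 0 -17 0;0 0 0 0 0;0 19 3.25 0 0;0 19 3.25 0 0'; python3 -m jog '0 19 3.25 0 0;0 19 3.25 0 0;0 19 3.25 0 0;0 19 3.25 0 0;0 19 3.25 0 0';python3 -m jog '0 19 3.25 0 0;0 19 3.25 0 0;0 19 3.25 0 0;0 0 0 0 0'
python3 - <<'E'
from h import *
c=cam("scene"); cv2.imwrite("pics/s2.png",cv2.resize(c["img"][160:360,220:460],(720,600)))
E
```

```text
time_s: 8.38
tcp_pos: [0.5016, 0.0216, 0.0653]
ee_rot: [[0.174, -0.985, 0.001], [-0.985, -0.174, 0.0], [-0.0, -0.001, -1.0]]
wrist_force: [-0.6, 0.7, -0.9]
gripper_width: 0.317
gripper_force: 30.0
time_s: 9.0
tcp_pos: [0.5966, 0.0377, 0.0652]
ee_rot: [[0.174, -0.985, -0.0], [-0.985, -0.174, 0.0], [-0.0, 0.0, -1.0]]
wrist_force: [0.7, 0.4, -0.9]
gripper_width: 0.319
gripper_force: 30.0
time_s: 9.5
tcp_pos: [0.654, 0.0476, 0.0648]
ee_rot: [[0.174, -0.985, 0.001], [-0.985, -0.174, 0.0], [-0.0, -0.001, -1.0]]
wrist_force: [-0.2, -0.7, -1.4]
gripper_width: 0.32
gripper_force: 30.0
```

View pics/s2.png

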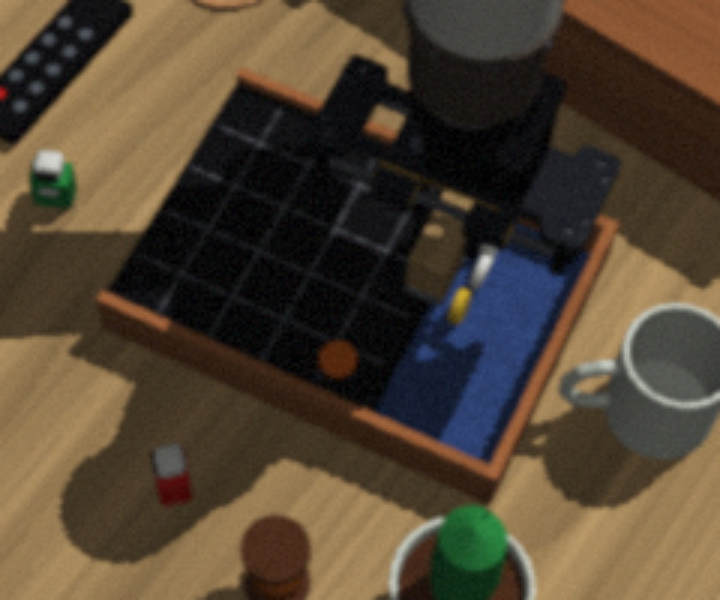

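```bash
python3 -m jog '0 10 2 0 0;0 0 0 0 0;0 -10 -2 0 0;0 0 0 40 0;0 -35 -35 0 0'; python3 -m jog '0 -35 -35 0 0;0 -36 -45 0 0;0 0 0 0 0;0 0 0 -25 0;0 0 0 -15 0'; python3 -m jog '0 0 0 0 0;0 19 3.25 0 0;0 19 3.25 0 0;0 19 3.25 0 0;0 19 3.25 0 0';python3 -m jog '0 19 3.25 0 0;0 19 3.25 0 0;0 17 3 0 0;0 0 0 0 0;0 -10 -2 0 0'
python3 -m jog '0 0 0 50 0;0 -40 0 20 0;0 -60 0 0 0;0 -60 0 0 0;0 0 0 0 0'
python3 - <<'E'
from h import *
c=cam("scene"); a=cv2.resize(c["img"][60:360,220:460],(480,600))
d=cam("side"); b=cv2.resize(d["img"][160:310,240:420],(320,267)); o=np.zeros((600,800,3),np.uint8); o[:,:480]=a; o[:267,480:]=b; cv2.imwrite("pics/s3.png",o)
E
```

```text
time_s: 10.18
tcp_pos: [0.621, 0.0147, 0.1079]
ee_rot: [[0.179, -0.984, 0.009], [-0.984, -0.179, 0.001], [0.001, -0.009, -1.0]]
wrist_force: [-0.3, -0.2, -0.6]
gripper_width: 0.319
gripper_force: 30.0
time_s: 10.8
tcp_pos: [0.5464, -0.0666, 0.0639]
ee_rot: [[0.175, -0.985, -0.001], [-0.985, -0.175, 0.0], [-0.0, 0.001, -1.0]]
wrist_force: [-0.3, -0.5, -0.2]
gripper_width: 0.324
gripper_force: 30.0
time_s: 11.42
tcp_pos: [0.624, -0.0533, 0.0651]
ee_rot: [[0.175, -0.984, 0.001], [-0.984, -0.175, -0.0], [0.0, -0.001, -1.0]]
wrist_force: [0.4, 0.1, -1.0]
gripper_width: 0.319
gripper_force: 30.0
time_s: 12.05
tcp_pos: [0.6674, -0.0461, 0.0643]
ee_rot: [[0.175, -0.985, -0.001], [-0.985, -0.175, 0.0], [-0.0, 0.001, -1.0]]
wrist_force: [-0.7, 0.8, -1.0]
gripper_width: 0.325
gripper_force: 30.0
time_s: 12.68
tcp_pos: [0.5001, -0.0474, 0.1339]
ee_rot: [[0.174, -0.985, -0.006], [-0.985, -0.174, -0.0], [-0.001, 0.006, -1.0]]
wrist_force: [0.3, 0.4, -0.9]
gripper_width: 0.319
gripper_force: 30.0
```

View pics/s3.png

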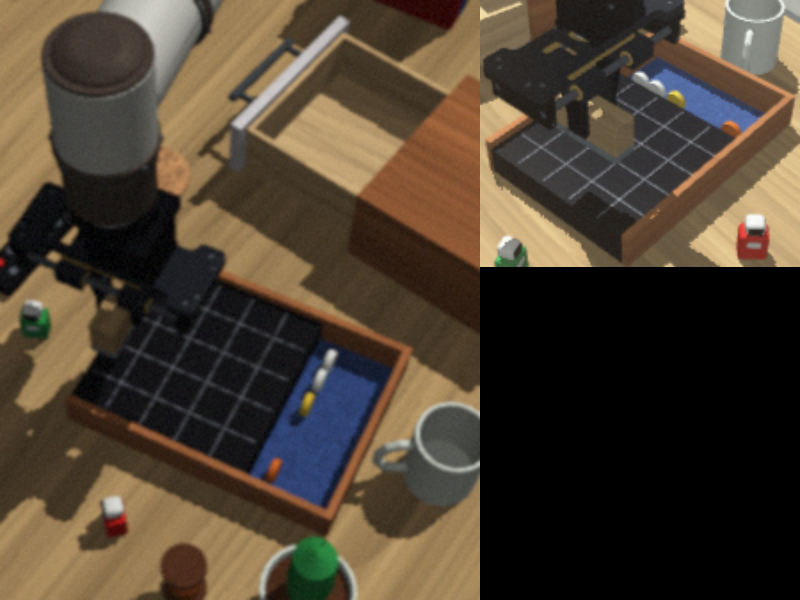

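All four counters lie in the blue tray, white (330,358), white (320,380), yellow (307,405) and orange (273,470) in the crop, and the board is clear. Next, the block goes to the drawer.

```bash
python3 -m jog '0 0 0 58 0;0 0 0 58 0;0 0 50 0 10;0 0 50 0 10;0 0 50 0 10'; python3 -m jog '0 0 50 0 10;0 0 50 0 10;0 0 50 0 10;0 0 50 0 10;0 -10 37 0 9';python3 -m jog '0 0 0 0 0;0 0 0 0 0'
python3 - <<'E'
from h import *
import pickle
c=cam("wrist"); save(c,"w2"); pickle.dump(c,open("w2.pkl","wb")); print(r.sense()["joints"])
E
```

```text
time_s: 13.4
tcp_pos: [0.5089, 0.1054, 0.2512]
ee_rot: [[0.647, -0.762, 0.002], [-0.762, -0.647, 0.001], [0.0, -0.002, -1.0]]
wrist_force: [0.5, -0.2, -0.0]
gripper_width: 0.323
gripper_force: 30.0
time_s: 14.02
tcp_pos: [0.4988, 0.3434, 0.2501]
ee_rot: [[1.0, -0.011, 0.0], [-0.011, -1.0, 0.0], [0.0, -0.0, -1.0]]
wrist_force: [-0.1, -0.9, -2.0]
gripper_width: 0.318
gripper_force: 30.0
time_s: 14.28
tcp_pos: [0.4984, 0.3407, 0.2504]
ee_rot: [[1.0, -0.017, -0.0], [-0.017, -1.0, -0.0], [-0.0, 0.0, -1.0]]
wrist_force: [0.5, -0.4, -0.3]
gripper_width: 0.314
gripper_force: 30.0
[ 4.96732551e+01  1.92113349e+01 -9.05593923e-01  8.03429888e-03
 -6.98924547e+01  3.93026613e+01]
```

View pics/w2.png

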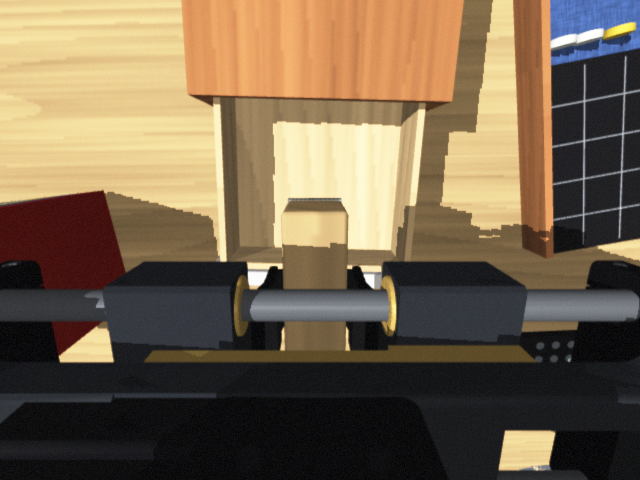

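The drawer is dead ahead. The front top edge of the unit runs (188,94) to (450,102), the side walls are at columns 216 and 420, and the block is held centrally.

```bash
python3 - <<'E'
from h import *
import pickle
c=pickle.load(open("w2.pkl","rb"))
for n,p,z in(("uL",(188,94),.105),("uR",(450,102),.105),("wL",(214,98),.083),("wR",(426,104),.083),("panel inner top L",(215,268),.091),("panel R",(412,272),.091),("inner front top",(330,248),.083)):
    print(n,ray(c,p,z)[:2].round(4))
E
```

```text
uL [0.6142 0.4449]
uR [0.6043 0.227 ]
wL [0.6141 0.4297]
wR [0.6059 0.2401]
panel inner top L [0.457  0.4405]
panel R [0.4496 0.2465]
inner front top [0.4733 0.3269]
```

```bash
python3 -m jog '0 26 31 -40 -2;0 0 0 -60 0;0 0 0 -55 0;0 0 0 -30 0;0 0 0 -13 0'; python3 -m jog '0 0 0 0 0;0.5 0 0 0 0;0.5 0 0 0 0;0.5 0 0 0 0;0.5 0 0 0 0';python3 -m jog '0.5 0 0 0 0;0.5 0 0 50 0;0.5 0 0 60 0;0.7 0 0 60 0'
```

```text
time_s: 14.95
tcp_pos: [0.524, 0.3699, 0.0507]
ee_rot: [[0.999, -0.053, -0.002], [-0.053, -0.999, -0.002], [-0.002, 0.003, -1.0]]
wrist_force: [-0.9, -1.0, -0.3]
gripper_width: 0.319
gripper_force: 30.0
time_s: 15.58
tcp_pos: [0.5241, 0.3719, 0.0531]
ee_rot: [[0.999, -0.051, 0.001], [-0.051, -0.999, 0.001], [0.001, -0.001, -1.0]]
wrist_force: [0.1, -0.2, 0.6]
gripper_width: 0.494
gripper_force: 0.0
time_s: 16.08
tcp_pos: [0.5238, 0.3715, 0.2242]
ee_rot: [[0.999, -0.051, -0.0], [-0.051, -0.999, -0.0], [-0.0, 0.0, -1.0]]
wrist_force: [0.6, -0.2, -0.3]
gripper_width: 0.551
gripper_force: 0.0
```

```bash
python3 -m jog '0.7 0 -60 10 0;0.7 0 -60 10 0;0.7 0 -60 10 0;0.7 0 -60 0 0;0.7 0 -60 0 0';python3 -m jog '0.7 0 -60 0 0;0.7 0 -60 0 0;0.7 0 -60 0 0;0.7 0 -60 0 0;0.7 0 -60 0 0'; python3 -m jog '0.7 0 -40 0 0;0.7 0 0 0 0;0.7 0 0 0 0'
python3 - <<'E'
from h import *
import pickle
c=cam("wrist"); save(c,"w3"); pickle.dump(c,open("w3.pkl","wb"));print(r.sense()["joints"].round(1) if hasattr(r.sense()["joints"],"round") else r.sense()["joints"])
E
```

```text
time_s: 16.7
tcp_pos: [0.5237, 0.0699, 0.253]
ee_rot: [[0.999, -0.051, 0.001], [-0.051, -0.999, 0.0], [0.001, -0.0, -1.0]]
wrist_force: [0.8, 0.6, 0.7]
gripper_width: 0.7
gripper_force: 0.0
time_s: 17.32
tcp_pos: [0.5237, -0.2302, 0.2528]
ee_rot: [[0.999, -0.051, 0.001], [-0.051, -0.999, -0.0], [0.001, 0.0, -1.0]]
wrist_force: [1.5, 0.6, -0.5]
gripper_width: 0.702
gripper_force: 0.0
time_s: 17.7
tcp_pos: [0.5238, -0.268, 0.2523]
ee_rot: [[0.999, -0.052, -0.0], [-0.052, -0.999, 0.0], [-0.0, -0.0, -1.0]]
wrist_force: [-0.0, 0.7, -1.1]
gripper_width: 0.699
gripper_force: 0.0
[-11.3  17.6  -2.9  -0.  -69.5  98.4]
```

View pics/w3.png

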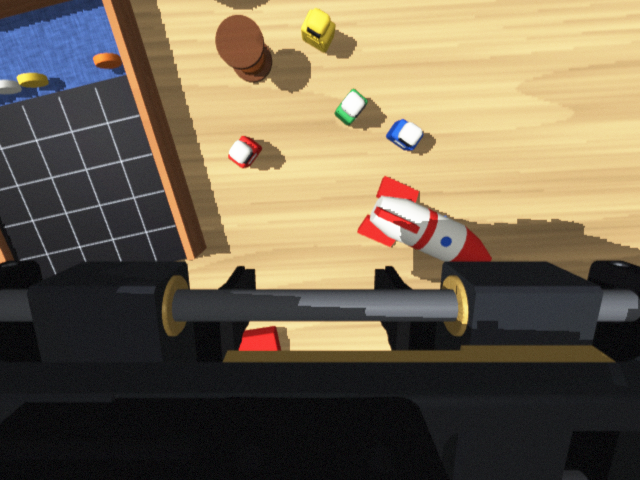

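```bash
cat > fig.py <<'E'
from h import *
def heads(c):
    h=cv2.cvtColor(c["img"],cv2.COLOR_BGR2HSV); out=[]
    m=cv2.inRange(h,(0,0,150),(180,40,255)); m[255:]=0
    k,l,st,ce=cv2.connectedComponentsWithStats(m)
    for i in range(1,k):
        if not 100<st[i,4]<1500: continue
        ys,xs=np.where(l==i); W=np.array([ray(c,p,.05)[:2]*1000 for p in zip(xs,ys)],np.float32)
        q=cv2.minAreaRect(cv2.convexHull(W)); nb=c["img"][max(0,int(ce[i][1])-16):int(ce[i][1])+16,max(0,int(ce[i][0])-16):int(ce[i][0])+16].reshape(-1,3)
        hh=cv2.cvtColor(nb[None],cv2.COLOR_BGR2HSV)[0]; sat=hh[(hh[:,1]>140)]; out.append((ce[i].round(),np.round(q[0],1),np.round(q[1],1),round(q[2],1),int(np.median(sat[:,0])) if len(sat) else None))
    return out
if __name__=="__main__":
    import pickle,sys
    for o in heads(pickle.load(open(sys.argv[1],"rb"))): print(*o)
E
python3 fig.py w3.pkl; python3 - <<'E'
from h import *
import pickle
c=pickle.load(open("w3.pkl","rb"))
h=cv2.cvtColor(c["img"],cv2.COLOR_BGR2HSV)
for nm,lo,hi,box in(("green",(55,80,30),(90,255,255),(330,375)),("blue",(105,120,40),(125,255,255),(380,440)),("red",(0,150,80),(6,255,255),(225,265))):
    m=cv2.inRange(h,lo,hi)|cv2.inRange(h,(0,0,150),(180,60,255)); m[:85]=0;m[170:]=0;m[:,:box[0]]=0;m[:,box[1]:]=0
    ys,xs=np.where(m); W=np.array([ray(c,p,.034)[:2]*1000 for p in zip(xs,ys)],np.float32); print(nm,cv2.minAreaRect(cv2.convexHull(W)))
print("nose/dot/foot",ray(c,(446,241),.048),ray(c,(397,210),.048))
E
```

```text
[ 86. 145.] [612.3 -36.8] [143.6 108.8] 53.2 None
[352. 104.] [ 635.8 -310. ] [19.1 19.5] 44.9 67
[410. 133.] [ 605.  -368.1] [20.  18.5] 54.6 110
[239. 151.] [ 596.3 -193. ] [18.6 19. ] 47.9 1
[401. 217.] [ 517.3 -357.5] [61.4 44. ] 62.7 1
[448. 236.] [ 495.1 -409.8] [41.2 35.7] 63.7 2
green ((635.0606079101562, -309.7333068847656), (20.878236770629883, 31.63999366760254), 49.136451721191406)
blue ((605.2843017578125, -366.3372802734375), (33.59434127807617, 27.691621780395508), 55.33406066894531)
red ((596.2086791992188, -194.376220703125), (27.307737350463867, 31.39124298095703), 50.14339828491211)
nose/dot/foot [ 0.48918268 -0.40989526  0.048     ] [ 0.52645943 -0.35574744  0.048     ]
```

```bash
python3 -m jog '0.55 18 19 -30 -10;0.55 18 19 -30 -10;0.55 18 19 -30 -10;0.55 18 18 -30 -9;0.55 0 0 0 0'; python3 -m jog '0.55 0 0 -50 0;0.55 0 0 -40 0;0.55 0 0 -24 0;0 0 0 0 0;0 0 0 0 0';python3 -m jog '0 0 0 0 0;0 0 0 0 0;0 0 0 0 0;0 0 0 0 0'
```

```text
time_s: 18.38
tcp_pos: [0.5954, -0.1905, 0.1299]
ee_rot: [[0.747, -0.665, -0.005], [-0.665, -0.747, 0.001], [-0.005, 0.003, -1.0]]
wrist_force: [-0.9, -0.8, 0.4]
gripper_width: 0.55
gripper_force: 0.0
time_s: 19.0
tcp_pos: [0.5973, -0.1934, 0.0207]
ee_rot: [[0.745, -0.667, 0.003], [-0.667, -0.745, -0.001], [0.003, -0.002, -1.0]]
wrist_force: [0.2, 0.4, 0.2]
gripper_width: 0.406
gripper_force: 0.0
time_s: 19.5
tcp_pos: [0.597, -0.1934, 0.0204]
ee_rot: [[0.744, -0.668, 0.003], [-0.668, -0.744, -0.001], [0.002, -0.001, -1.0]]
wrist_force: [-2.1, 0.9, 6.0]
gripper_width: 0.255
gripper_force: 30.0
```

```bash
python3 -m jog '0 0 0 60 0;0 0 0 60 0;0 -10 50 50 0;0 -15 55 0 10;0 -15 55 0 10'; python3 -m jog '0 -15 55 0 10;0 -15 55 0 9;0 -15 55 0 0;0 -16 55 0 0;0 -16 55 0 0';python3 -m jog '0 0 49 0 0;0 0 0 0 0;0 0 0 -60 0;0 0 0 -55 0;0 0 0 -28 0'; python3 -m jog '0 0 0 0 0;0.42 0 0 0 0;0.42 0 0 0 0;0.42 0 0 0 0;0.42 0 0 50 0'
```

```text
time_s: 20.12
tcp_pos: [0.5568, -0.0382, 0.1832]
ee_rot: [[0.929, -0.369, 0.002], [-0.369, -0.929, 0.001], [0.001, -0.001, -1.0]]
wrist_force: [0.6, 0.1, -0.6]
gripper_width: 0.249
gripper_force: 30.0
time_s: 20.75
tcp_pos: [0.4794, 0.2371, 0.1826]
ee_rot: [[0.999, -0.051, 0.0], [-0.051, -0.999, 0.0], [0.0, -0.001, -1.0]]
wrist_force: [0.9, 0.4, 0.1]
gripper_width: 0.248
gripper_force: 30.0
time_s: 21.38
tcp_pos: [0.4793, 0.2817, 0.0379]
ee_rot: [[0.999, -0.051, -0.003], [-0.051, -0.999, -0.005], [-0.003, 0.005, -1.0]]
wrist_force: [-1.3, -12.5, 43.7]
gripper_width: 0.251
gripper_force: 30.0
time_s: 22.0
tcp_pos: [0.4783, 0.2828, 0.0866]
ee_rot: [[0.999, -0.052, -0.006], [-0.052, -0.999, -0.006], [-0.006, 0.006, -1.0]]
wrist_force: [-0.3, 1.4, 0.2]
gripper_width: 0.418
gripper_force: 0.0
```

```bash
python3 -m jog '0.55 0 0 60 0;0.55 0 0 60 0;0.55 5 -50 30 0;0.55 5 -60 0 0;0.55 5 -60 0 0'; python3 -m jog '0.55 5 -60 0 0;0.55 5 -60 0 0;0.55 5 -60 0 0;0.55 5 -60 0 0;0.55 5 -60 0 0';python3 -m jog '0.55 5 -60 0 0;0.55 5 -55 0 0;0.55 0 0 0 0;0.55 0 0 0 0'
python3 - <<'E'
from fig import *
import pickle
c=cam("wrist"); save(c,"w4"); pickle.dump(c,open("w4.pkl","wb"))
for o in heads(c): print(*o)
print(r.sense()["tcp_pos"])
E
```

```text
time_s: 22.62
tcp_pos: [0.4951, 0.1131, 0.2402]
ee_rot: [[0.999, -0.05, 0.002], [-0.05, -0.999, 0.001], [0.002, -0.001, -1.0]]
wrist_force: [0.9, 0.4, 0.6]
gripper_width: 0.552
gripper_force: 0.0
time_s: 23.25
tcp_pos: [0.5201, -0.1874, 0.2398]
ee_rot: [[0.999, -0.051, 0.001], [-0.051, -0.999, 0.0], [0.001, -0.0, -1.0]]
wrist_force: [1.0, -0.2, -0.8]
gripper_width: 0.548
gripper_force: 0.0
time_s: 23.75
tcp_pos: [0.5299, -0.3004, 0.2391]
ee_rot: [[0.999, -0.052, -0.0], [-0.052, -0.999, 0.001], [-0.001, -0.0, -1.0]]
wrist_force: [-1.0, 0.7, -0.5]
gripper_width: 0.551
gripper_force: 0.0
[ 61. 156.] [607.3 -55.1] [118.9  99.8] 28.1 None
[321. 110.] [ 636.  -310.4] [18.6 19.6] 48.3 67
[381. 140.] [ 604.9 -368.5] [19.7 18.6] 55.4 110
[350. 223.] [ 523.5 -332.3] [56.9 43.9] 63.6 1
[394. 240.] [ 501.  -382.9] [38.3 41.7] 67.3 109
[ 0.53008417 -0.29980225  0.23936263]
```

```bash
python3 -m jog '0.55 27 -3 -25 -10;0.55 27 -3 -25 -10;0.55 26 -3 -25 -10;0.55 26 -2 -25 -10;0.55 0 0 0 0'; python3 -m jog '0.55 0 0 -50 0;0.55 0 0 -45 0;0.55 0 0 -23 0;0 0 0 0 0;0 0 0 0 0';python3 -m jog '0 0 0 0 0;0 0 0 0 0;0 0 0 0 0;0 0 0 0 0'
```

```text
time_s: 24.42
tcp_pos: [0.6364, -0.3091, 0.1362]
ee_rot: [[0.734, -0.679, -0.005], [-0.679, -0.734, 0.002], [-0.005, 0.002, -1.0]]
wrist_force: [-1.0, 1.2, 0.0]
gripper_width: 0.551
gripper_force: 0.0
time_s: 25.05
tcp_pos: [0.6376, -0.3114, 0.0239]
ee_rot: [[0.733, -0.68, 0.004], [-0.68, -0.733, -0.001], [0.004, -0.001, -1.0]]
wrist_force: [0.5, -0.0, 0.3]
gripper_width: 0.405
gripper_force: 0.0
time_s: 25.55
tcp_pos: [0.6373, -0.3117, 0.0234]
ee_rot: [[0.733, -0.681, 0.003], [-0.681, -0.733, -0.001], [0.003, -0.001, -1.0]]
wrist_force: [-0.2, 1.3, 6.6]
gripper_width: 0.248
gripper_force: 30.0
```

```bash
python3 -m jog '0 0 0 60 0;0 0 0 60 0;0 -10 45 40 0;0 -10 55 0 10;0 -10 55 0 10'; python3 -m jog '0 -10 55 0 10;0 -10 55 0 10;0 -10 55 0 0;0 -10 55 0 0;0 -10 55 0 0';python3 -m jog '0 -15 55 0 0;0 -15 55 0 0;0 -15 55 0 0;0 0 15 0 0;0 0 0 0 0'; python3 -m jog '0 0 0 0 0'
```

```text
time_s: 26.18
tcp_pos: [0.6058, -0.1553, 0.1821]
ee_rot: [[0.923, -0.385, 0.002], [-0.385, -0.923, 0.0], [0.001, -0.001, -1.0]]
wrist_force: [-0.1, 0.7, -0.2]
gripper_width: 0.248
gripper_force: 30.0
time_s: 26.8
tcp_pos: [0.5556, 0.1201, 0.1815]
ee_rot: [[0.999, -0.051, 0.0], [-0.051, -0.999, 0.0], [0.0, -0.0, -1.0]]
wrist_force: [0.9, -0.1, 0.2]
gripper_width: 0.251
gripper_force: 30.0
time_s: 27.42
tcp_pos: [0.5111, 0.2989, 0.181]
ee_rot: [[0.999, -0.05, -0.0], [-0.05, -0.999, -0.0], [-0.0, 0.0, -1.0]]
wrist_force: [0.4, -1.0, -1.0]
gripper_width: 0.251
gripper_force: 30.0
time_s: 27.55
tcp_pos: [0.5114, 0.2971, 0.1812]
ee_rot: [[0.999, -0.053, -0.001], [-0.053, -0.999, -0.001], [-0.001, 0.001, -1.0]]
wrist_force: [-1.0, -0.1, -1.0]
gripper_width: 0.25
gripper_force: 30.0
```

```bash
python3 -m jog '0 14 -5 0 0;0 0 0 -55 0;0 0 0 -50 0;0 0 0 -22 0;0 0 0 0 0'; python3 -m jog '0.42 0 0 0 0;0.42 0 0 0 0;0.42 0 0 0 0;0.42 0 0 0 0;0.42 0 0 50 0'; python3 -m jog '0.55 0 0 60 0;0.55 0 0 60 0;0.55 5 -50 10 0;0.55 0 -60 0 0;0.55 0 -60 0 0'; python3 -m jog '0.55 0 -60 0 0;0.55 0 -60 0 0;0.55 0 -60 0 0;0.55 0 -60 0 0;0.55 0 -60 0 0';python3 -m jog '0.55 0 -60 0 0;0.55 0 -60 0 0;0.55 0 -30 0 0;0.55 0 0 0 0'
python3 - <<'E'
from fig import *
import pickle
c=cam("wrist"); save(c,"w5"); pickle.dump(c,open("w5.pkl","wb"))
for o in heads(c): print(*o)
print(r.sense()["tcp_pos"])
E
```

```text
time_s: 28.18
tcp_pos: [0.5254, 0.2913, 0.0523]
ee_rot: [[0.999, -0.053, -0.003], [-0.053, -0.999, -0.003], [-0.003, 0.003, -1.0]]
wrist_force: [0.3, -0.3, 0.4]
gripper_width: 0.252
gripper_force: 30.0
time_s: 28.8
tcp_pos: [0.5229, 0.2916, 0.1011]
ee_rot: [[0.999, -0.052, -0.008], [-0.052, -0.999, -0.006], [-0.007, 0.007, -1.0]]
wrist_force: [0.6, -0.0, 0.0]
gripper_width: 0.421
gripper_force: 0.0
time_s: 29.42
tcp_pos: [0.5299, 0.1221, 0.2349]
ee_rot: [[0.999, -0.05, 0.001], [-0.05, -0.999, 0.001], [0.001, -0.001, -1.0]]
wrist_force: [0.7, -0.6, -0.1]
gripper_width: 0.555
gripper_force: 0.0
time_s: 30.05
tcp_pos: [0.53, -0.1783, 0.2348]
ee_rot: [[0.999, -0.051, 0.001], [-0.051, -0.999, -0.0], [0.001, -0.0, -1.0]]
wrist_force: [1.4, 0.8, 0.3]
gripper_width: 0.55
gripper_force: 0.0
time_s: 30.55
tcp_pos: [0.5297, -0.3284, 0.2337]
ee_rot: [[0.999, -0.055, -0.001], [-0.055, -0.999, 0.0], [-0.001, -0.0, -1.0]]
wrist_force: [0.2, 0.1, 0.7]
gripper_width: 0.553
gripper_force: 0.0
[ 32. 128.] [629.6 -61.5] [45.1 57.7] 48.7 None
[353. 141.] [ 604.9 -368.8] [19.1 18.7] 54.9 110
[ 43. 172.] [595.3 -57.6] [28.7 86.3] 21.9 None
[325. 225.] [ 523.5 -333.8] [54.4 43.7] 63.7 1
[371. 240.] [ 502.2 -384.3] [37.9 39. ] 66.5 109
[ 0.52984364 -0.32710728  0.23389542]
```

```bash
python3 -m jog '0.55 19 -10 -25 -8;0.55 19 -10 -25 -8;0.55 19 -11 -25 -8;0.55 18 -11 -25 -8;0.55 0 0 0 0'; python3 -m jog '0.55 0 0 -50 0;0.55 0 0 -45 0;0.55 0 0 -18 0;0 0 0 0 0;0 0 0 0 0';python3 -m jog '0 0 0 0 0;0 0 0 0 0;0 0 0 0 0;0 0 0 0 0'; python3 -m jog '0 0 0 60 0;0 0 0 60 0;0 0 45 40 0;0 0 55 0 10;0 0 55 0 10'; python3 -m jog '0 0 55 0 10;0 0 55 0 2;0 0 55 0 0;0 0 55 0 0;0 0 55 0 0';python3 -m jog '0 -15 55 0 0;0 -15 55 0 0;0 -15 55 0 0;0 0 55 0 0;0 0 0 0 0'; python3 -m jog '0 0 0 0 0'
```

```text
time_s: 31.22
tcp_pos: [0.605, -0.3667, 0.1313]
ee_rot: [[0.821, -0.571, -0.005], [-0.571, -0.821, 0.002], [-0.005, 0.001, -1.0]]
wrist_force: [-0.4, 0.1, -0.5]
gripper_width: 0.551
gripper_force: 0.0
time_s: 31.85
tcp_pos: [0.6069, -0.369, 0.0242]
ee_rot: [[0.821, -0.572, 0.004], [-0.572, -0.821, -0.002], [0.005, -0.001, -1.0]]
wrist_force: [0.2, -0.7, 1.1]
gripper_width: 0.403
gripper_force: 0.0
time_s: 32.35
tcp_pos: [0.6068, -0.3691, 0.0241]
ee_rot: [[0.82, -0.572, 0.004], [-0.572, -0.82, -0.002], [0.004, -0.001, -1.0]]
wrist_force: [-0.2, 1.6, 7.3]
gripper_width: 0.344
gripper_force: 30.0
time_s: 32.98
tcp_pos: [0.6051, -0.2122, 0.1824]
ee_rot: [[0.967, -0.253, 0.002], [-0.253, -0.967, 0.0], [0.002, -0.001, -1.0]]
wrist_force: [0.3, 0.7, -0.9]
gripper_width: 0.341
gripper_force: 30.0
time_s: 33.6
tcp_pos: [0.6049, 0.0632, 0.1817]
ee_rot: [[0.999, -0.051, 0.001], [-0.051, -0.999, 0.0], [0.001, -0.0, -1.0]]
wrist_force: [0.6, 0.2, -0.2]
gripper_width: 0.341
gripper_force: 30.0
time_s: 34.22
tcp_pos: [0.5598, 0.285, 0.1812]
ee_rot: [[0.999, -0.047, 0.001], [-0.047, -0.999, 0.001], [0.001, -0.001, -1.0]]
wrist_force: [0.7, -0.8, -0.8]
gripper_width: 0.346
gripper_force: 30.0
time_s: 34.35
tcp_pos: [0.5599, 0.2813, 0.1812]
ee_rot: [[0.999, -0.051, -0.001], [-0.051, -0.999, -0.0], [-0.001, 0.0, -1.0]]
wrist_force: [1.0, -0.8, -1.0]
gripper_width: 0.34
gripper_force: 30.0
```

```bash
python3 -m jog '0 -1 11 0 0;0 0 0 -55 0;0 0 0 -50 0;0 0 0 -21 0;0 0 0 0 0'; python3 -m jog '0.46 0 0 0 0;0.46 0 0 0 0;0.46 0 0 0 0;0.46 0 0 0 0;0.46 0 0 0 0';python3 -m jog '0.46 0 0 60 0;0.46 0 0 60 0;0 -50 0 40 0;0 -60 0 0 0;0 -50 0 0 0'; python3 -m jog '0 0 0 0 0;0 0 0 0 0'
python3 - <<'E'
from h import *
c=cam("scene"); a=cv2.resize(c["img"][40:240,320:560],(480,400))
d=cam("side"); b=cv2.resize(d["img"][110:300,140:360],(320,276)); e=cam("wrist")["img"]; o=np.zeros((600,800,3),np.uint8); o[:400,:480]=a; o[:276,480:]=b;o[300:540,480:]=cv2.resize(e,(320,240)); cv2.imwrite("pics/s6.png",o)
E
```

```text
time_s: 34.98
tcp_pos: [0.5585, 0.291, 0.0534]
ee_rot: [[0.999, -0.053, -0.003], [-0.053, -0.999, -0.003], [-0.003, 0.003, -1.0]]
wrist_force: [0.2, -0.2, 0.2]
gripper_width: 0.342
gripper_force: 30.0
time_s: 35.6
tcp_pos: [0.5593, 0.2926, 0.0555]
ee_rot: [[0.999, -0.051, 0.0], [-0.051, -0.999, 0.0], [0.0, -0.0, -1.0]]
wrist_force: [-0.3, -0.2, -0.2]
gripper_width: 0.456
gripper_force: 0.0
time_s: 36.22
tcp_pos: [0.3987, 0.2922, 0.215]
ee_rot: [[0.999, -0.051, 0.001], [-0.051, -0.999, 0.001], [0.001, -0.001, -1.0]]
wrist_force: [-0.6, 0.2, 0.2]
gripper_width: 0.207
gripper_force: 0.0
time_s: 36.48
tcp_pos: [0.4007, 0.2929, 0.2149]
ee_rot: [[0.999, -0.051, 0.001], [-0.051, -0.999, 0.001], [0.001, -0.001, -1.0]]
wrist_force: [0.8, 0.5, 0.1]
gripper_width: 0.03
gripper_force: 0.0
```

View pics/s6.png

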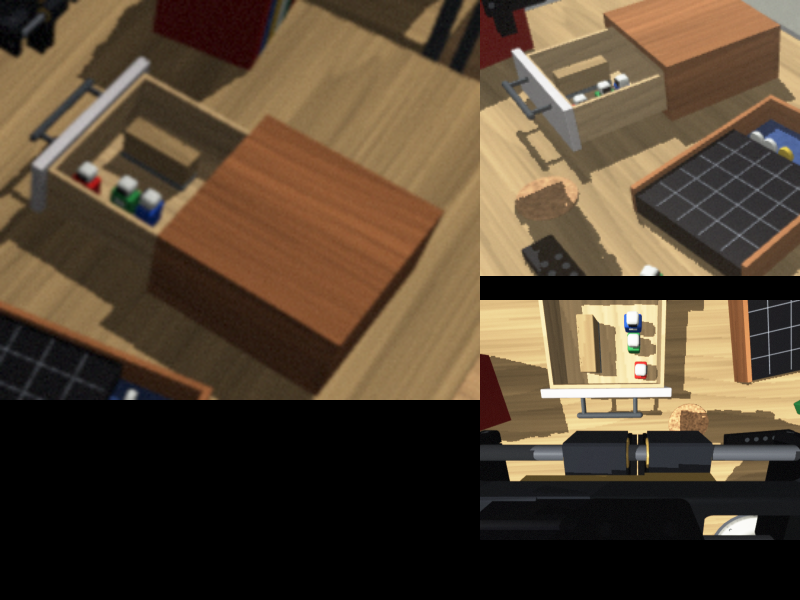

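The drawer holds the block and the red, green and blue figures, all standing. Now to push the handle bar with the closed fingers.

```bash
python3 -m jog '0 -45 54 0 0;0 0 0 -60 0;0 0 0 -55 0;0 0 0 -43 0;0 0 0 0 0'; python3 -m jog '0 12 -0.5 0 0;0 12 -0.5 0 0;0 14 -0.6 0 0;0 16 -0.7 0 0;0 16 -0.7 0 0'; python3 -m jog '0 16 -0.7 0 0;0 16 -0.7 0 0;0 16 -0.7 0 0;0 16 -0.7 0 0;0 16 -0.7 0 0';python3 -m jog '0 10 -0.4 0 0;0 8 -0.4 0 0;0 5 -0.2 0 0;0 5 -0.2 0 0;0 0 0 0 0'
```

```text
time_s: 37.25
tcp_pos: [0.3598, 0.3383, 0.0531]
ee_rot: [[0.999, -0.053, -0.004], [-0.053, -0.999, -0.008], [-0.004, 0.008, -1.0]]
wrist_force: [-0.3, 0.6, 0.5]
gripper_width: 0.003
gripper_force: 0.0
time_s: 37.88
tcp_pos: [0.4318, 0.3375, 0.0567]
ee_rot: [[0.999, -0.052, 0.0], [-0.052, -0.999, 0.001], [0.0, -0.001, -1.0]]
wrist_force: [-1.4, 0.4, 0.6]
gripper_width: 0.005
gripper_force: 0.8
time_s: 38.5
tcp_pos: [0.5114, 0.3338, 0.0562]
ee_rot: [[0.999, -0.051, -0.0], [-0.051, -0.999, -0.0], [-0.0, 0.0, -1.0]]
wrist_force: [-1.1, -0.5, 1.0]
gripper_width: 0.005
gripper_force: 0.8
time_s: 39.12
tcp_pos: [0.5388, 0.3328, 0.0564]
ee_rot: [[0.999, -0.051, 0.0], [-0.051, -0.999, 0.0], [0.0, -0.0, -1.0]]
wrist_force: [-0.2, -0.8, 0.9]
gripper_width: 0.004
gripper_force: 0.0
```

```bash
for i in 1 2; do :; done; python3 -m jog '0 4 -0.2 0 0;0 4 -0.2 0 0;0 0 0 0 0'; python3 -m jog '0 3 0 0 0;0 3 0 0 0;0 0 0 0 0';python3 -m jog '0 3 0 0 0;0 0 0 0 0'
```

```text
time_s: 39.5
tcp_pos: [0.5434, 0.3324, 0.0563]
ee_rot: [[0.999, -0.051, -0.006], [-0.051, -0.999, -0.002], [-0.006, 0.002, -1.0]]
wrist_force: [-10.4, 2.9, 5.1]
gripper_width: 0.002
gripper_force: 5.5
time_s: 39.88
tcp_pos: [0.5438, 0.3322, 0.0562]
ee_rot: [[0.999, -0.051, -0.015], [-0.051, -0.999, -0.005], [-0.015, 0.006, -1.0]]
wrist_force: [-26.5, 6.2, 14.8]
gripper_width: 0.003
gripper_force: 14.1
time_s: 40.12
tcp_pos: [0.5439, 0.3321, 0.0562]
ee_rot: [[0.998, -0.051, -0.02], [-0.051, -0.999, -0.006], [-0.02, 0.007, -1.0]]
wrist_force: [-35.8, 7.2, 19.0]
gripper_width: 0.009
gripper_force: 18.3
```

```bash
python3 -m jog '0 -20 1 0 0;0 -50 2 0 0;0 -20 0 30 0;0.7 0 -20 60 0;0.7 0 -40 60 0'; python3 -m jog '0.7 0 -60 40 0;0.7 0 -60 0 0;0.7 0 -60 0 0;0.7 0 -60 0 0;0.7 0 -60 0 0'; python3 -m jog '0.7 0 -60 0 0;0.7 -10 -60 0 0;0.7 -10 -60 0 0;0.7 -10 -60 0 0;0.7 -10 -60 0 0'; python3 -m jog '0.7 0 -10 0 0;0.7 0 0 0 0;0.7 0 0 0 0'
python3 - <<'E'
from h import *
import pickle
s=cam("side"); c=cam("wrist"); pickle.dump(c,open("w7.pkl","wb")); pickle.dump(s,open("d7.pkl","wb"))
o=np.zeros((480,800,3),np.uint8); o[:300,:640]=c["img"][:300]; o[300:,:320]=s["img"][90:270,140:460]; o[300:,320:720]=cv2.resize(s["img"][310:490,340:640],(400,180)) if 0 else s["img"][300:480,240:640]; cv2.imwrite("pics/s7.png",o); print(r.sense()["tcp_pos"])
E
```

```text
time_s: 40.75
tcp_pos: [0.4658, 0.2814, 0.1999]
ee_rot: [[0.999, -0.049, 0.002], [-0.049, -0.999, 0.001], [0.002, -0.001, -1.0]]
wrist_force: [0.8, 0.1, 0.8]
gripper_width: 0.152
gripper_force: 0.0
time_s: 41.38
tcp_pos: [0.4655, -0.013, 0.233]
ee_rot: [[0.999, -0.051, 0.002], [-0.051, -0.999, 0.0], [0.002, -0.0, -1.0]]
wrist_force: [1.6, 0.3, 0.3]
gripper_width: 0.674
gripper_force: 0.0
time_s: 42.0
tcp_pos: [0.4251, -0.3133, 0.2329]
ee_rot: [[0.999, -0.051, 0.001], [-0.051, -0.999, -0.001], [0.001, 0.001, -1.0]]
wrist_force: [2.0, 0.6, 0.1]
gripper_width: 0.703
gripper_force: 0.0
time_s: 42.38
tcp_pos: [0.4257, -0.32, 0.2325]
ee_rot: [[0.999, -0.05, 0.0], [-0.05, -0.999, 0.0], [0.0, -0.0, -1.0]]
wrist_force: [0.4, 0.3, -0.1]
gripper_width: 0.699
gripper_force: 0.0
[ 0.42592028 -0.31981061  0.23261869]
```

View pics/s7.png

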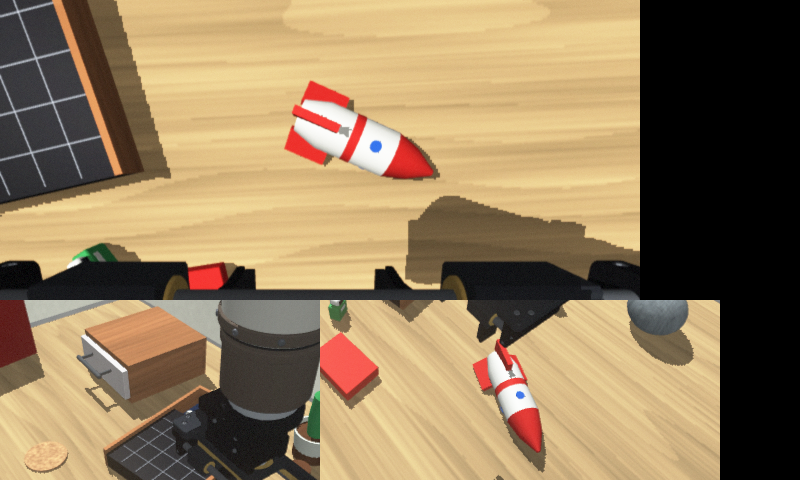

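The drawer is shut. In the wrist view, the rocket's nose is at (436,178), its dot at (376,146), and its lower fin tips are at (310,82) and (287,150).

```bash
python3 - <<'E'
from h import *
import pickle
c=pickle.load(open("w7.pkl","rb"))
n=ray(c,(437,178),.024)[:2]; d=ray(c,(376,146),.048)[:2]; f1=ray(c,(310,82),.006)[:2]; f2=ray(c,(286,150),.006)[:2]
h=cv2.cvtColor(c["img"],cv2.COLOR_BGR2HSV); m=cv2.inRange(h,(0,0,120),(180,60,255)); m[:80]=0;m[200:]=0;m[:,:285]=0;m[:,445:]=0
m=cv2.morphologyEx(m,cv2.MORPH_OPEN,np.ones((3,3))); ys,xs=np.where(m); W=np.array([ray(c,p,.03)[:2]*1000 for p in zip(xs,ys)],np.float32)
print(cv2.minAreaRect(W)); print(n,d,f1,f2)
for a in(d,(f1+f2)/2): v=a-n; print(np.linalg.norm(v),np.degrees(np.arctan2(v[1],v[0])))
v=(f1+f2)/2-n; u=v/np.linalg.norm(v); print("u",u,"foot",n+.155*u,"g100",n+.055*u)
E
```

```text
((508.4740295410156, -354.83251953125), (105.74827575683594, 47.867462158203125), 63.94876480102539)
[ 0.4605352 -0.4507817] [ 0.49625848 -0.38187641] [ 0.56488664 -0.32060794] [ 0.49743481 -0.29075196]
0.07761502137328527 62.59595087932353
0.1613768370983617 64.0463758834084
u [0.43764351 0.89914857] foot [ 0.52836994 -0.31141367] g100 [ 0.48460559 -0.40132853]
```

```bash
python3 -m jog '0.8 10 -10 0 -10.3;0.8 10 -10 0 -10.3;0.8 10 -10 0 -10.3;0.8 10 -10 0 -10.3;0.8 10 -10 0 -10.3'; python3 -m jog '0.8 10 -10 0 -10.3;0.8 0 -10 -20 -10.3;0.8 0 -9 -20 -10.3;0.8 0 0 -20 -10.3;0.8 0 0 -20 -10.3'; python3 -m jog '0.8 0 0 -20 -10.3;0.8 0 0 -20 0;0.8 0 0 0 0;0.8 0 0 0 0'; python3 -c "
from h import *
s=r.sense();R=np.array(s['ee_rot']);print(s['tcp_pos'],np.degrees(np.arctan2(R[1,1],R[0,1])),s['joints'])"
```

```text
time_s: 43.1
tcp_pos: [0.4764, -0.3701, 0.2326]
ee_rot: [[0.579, -0.816, 0.0], [-0.816, -0.579, -0.0], [0.0, -0.0, -1.0]]
wrist_force: [0.4, -0.6, -0.3]
gripper_width: 0.797
gripper_force: 0.0
time_s: 43.72
tcp_pos: [0.4861, -0.3989, 0.1519]
ee_rot: [[-0.278, -0.96, 0.0], [-0.96, 0.278, -0.0], [0.0, -0.0, -1.0]]
wrist_force: [0.2, -0.0, -0.4]
gripper_width: 0.798
gripper_force: 0.0
time_s: 44.22
tcp_pos: [0.4864, -0.3998, 0.1134]
ee_rot: [[-0.441, -0.898, 0.001], [-0.898, 0.441, -0.001], [0.0, -0.002, -1.0]]
wrist_force: [-0.2, -1.8, 0.1]
gripper_width: 0.799
gripper_force: 0.0
[ 0.48639425 -0.39979532  0.11336587] 153.85586539087245 [-2.47031348e+01  2.81463421e+01 -7.68855597e+00  3.22134212e-02
 -5.40736011e+01 -1.45989920e+00]
```

```bash
python3 -m jog '0.8 0 0 -50 0;0.8 0 0 -31 0;0.8 0 0 -10 0;0.8 0 0 0 0;0.57 0 0 0 0'; python3 -m jog '0.57 0 0 0 0;0.57 0 0 0 0;0.57 0 0 0 0;0.545 0 0 0 0;0.545 0 0 0 0'; python3 -m jog '0.54 0 0 0 0;0.54 0 0 0 0'
```

```text
time_s: 44.85
tcp_pos: [0.4868, -0.4007, 0.0233]
ee_rot: [[-0.442, -0.897, 0.003], [-0.897, 0.442, -0.002], [0.0, -0.004, -1.0]]
wrist_force: [-0.0, 0.0, 0.4]
gripper_width: 0.746
gripper_force: 0.0
time_s: 45.48
tcp_pos: [0.4861, -0.4005, 0.0217]
ee_rot: [[-0.442, -0.897, 0.001], [-0.897, 0.442, -0.001], [0.0, -0.002, -1.0]]
wrist_force: [1.1, -1.6, 1.7]
gripper_width: 0.551
gripper_force: 4.9
time_s: 45.72
tcp_pos: [0.486, -0.4004, 0.0217]
ee_rot: [[-0.442, -0.897, 0.001], [-0.897, 0.442, -0.001], [0.0, -0.002, -1.0]]
wrist_force: [1.6, -2.0, 2.8]
gripper_width: 0.54
gripper_force: 13.5
```

```bash
python3 -m jog '0.546 0 0 0 0;0.546 0 0 0 0;0.546 0 0 0 0'; python3 -m jog '0.546 1.4 2.8 10.2 0;0.546 1.8 3.7 9.6 0;0.546 2.3 4.6 9.1 0;0.546 2.6 5.4 8.6 0;0.546 3 6.1 7.9 0'; python3 -m jog '0.546 0 0 0 0'
cat > rk.py <<'E'
from h import *
import pickle
u=np.array([.4415,.8973,0]); out=[]
def look():
    for n in("side","scene"):
        c=cam(n); pickle.dump(c,open(n+"_rk.pkl","wb")); save(c,n+"_rk"); h=cv2.cvtColor(c["img"],cv2.COLOR_BGR2HSV)
        t=np.array(r.sense()["tcp_pos"])+[0,0,.002]   # grip contact
        for nm,lo,hi in(("red",(0,150,60),(8,255,255)),("red2",(172,150,60),(180,255,255)),("dot",(105,120,40),(125,255,255))):
            m=cv2.inRange(h,lo,hi); k,l,st,ce=cv2.connectedComponentsWithStats(m); g=proj(c,t)
            print(n,nm,[(ce[i].round().tolist(),st[i].tolist()) for i in range(1,k) if st[i,4]>12 and np.linalg.norm(ce[i]-g)<110])
        print(n,"grip",g.round(),"nose at tilt",{a:proj(c,t+.058*(np.sin(np.radians(a))*np.array([0,0,1])-np.cos(np.radians(a))*u)).round().tolist() for a in(0,30,60,90)},
              "foot",{a:proj(c,t-.097*(np.sin(np.radians(a))*np.array([0,0,1])-np.cos(np.radians(a))*u)).round().tolist() for a in(0,30,60,90)})
look()
E
python3 rk.py
```

```text
time_s: 46.1
tcp_pos: [0.4859, -0.4003, 0.0217]
ee_rot: [[-0.442, -0.897, 0.001], [-0.897, 0.442, -0.001], [0.0, -0.001, -1.0]]
wrist_force: [1.9, -1.5, 2.6]
gripper_width: 0.548
gripper_force: 6.4
time_s: 46.72
tcp_pos: [0.4967, -0.3769, 0.0673]
ee_rot: [[-0.442, -0.897, -0.0], [-0.897, 0.442, 0.0], [-0.0, 0.0, -1.0]]
wrist_force: [0.9, 0.2, -2.0]
gripper_width: 0.546
gripper_force: 6.7
time_s: 46.85
tcp_pos: [0.4974, -0.3771, 0.0677]
ee_rot: [[-0.441, -0.897, 0.002], [-0.897, 0.441, -0.001], [-0.0, -0.002, -1.0]]
wrist_force: [-0.9, -1.0, -1.4]
gripper_width: 0.544
gripper_force: 6.6
side red [([412.0, 328.0], [408, 325, 10, 7, 48]), ([432.0, 353.0], [429, 351, 8, 4, 14]), ([445.0, 371.0], [438, 368, 15, 7, 65]), ([447.0, 392.0], [428, 379, 32, 26, 519])]
side red2 []
side dot []
side grip [439. 383.] nose at tilt {0: [457.0, 423.0], 30: [459.0, 407.0], 60: [455.0, 383.0], 90: [446.0, 360.0]} foot {0: [414.0, 327.0], 30: [413.0, 352.0], 60: [418.0, 383.0], 90: [428.0, 416.0]}
scene red [([218.0, 332.0], [207, 327, 23, 12, 162]), ([197.0, 345.0], [191, 333, 10, 26, 98]), ([216.0, 358.0], [204, 348, 23, 19, 254])]
scene red2 []
scene dot []
scene grip [172. 353.] nose at tilt {0: [142.0, 367.0], 30: [142.0, 360.0], 60: [150.0, 351.0], 90: [165.0, 342.0]} foot {0: [220.0, 330.0], 30: [217.0, 342.0], 60: [204.0, 356.0], 90: [182.0, 369.0]}
```

```bash
python3 - <<'E'
import cv2,numpy as np
a=cv2.imread("pics/side_rk.png")[290:430,360:520]; b=cv2.imread("pics/scene_rk.png")[290:410,100:260]
o=np.zeros((480,800,3),np.uint8); o[:420,:400]=cv2.resize(a,(400,420))[:420]; o[:360,400:]=cv2.resize(b,(400,360)); cv2.imwrite("pics/rkv.png",o)
E
```

```text
(no output)
```

View pics/rkv.png

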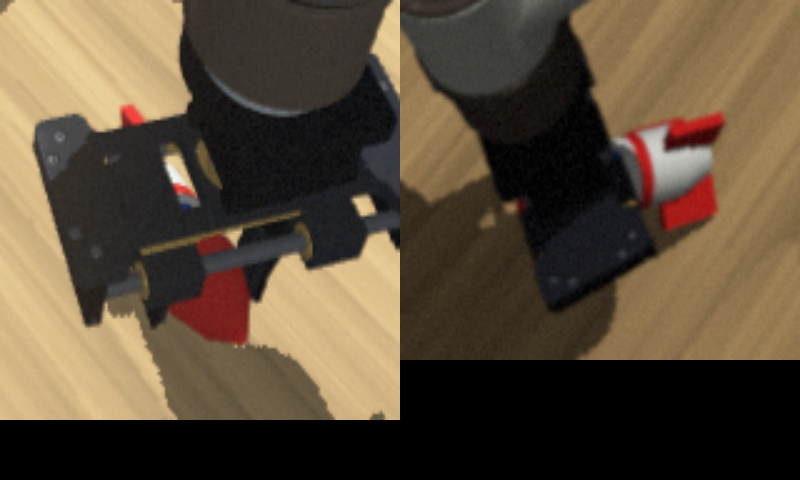

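The scene view shows the fins at (715,120) and (700,210), with the rocket barely tilted if at all. I'll triangulate the tip of the upper fin.

```bash
python3 - <<'E'
from h import *
import pickle
S=pickle.load(open("scene_rk.pkl","rb"));D=pickle.load(open("side_rk.pkl","rb"))
t=np.array(r.sense()["tcp_pos"])+[0,0,.002]; u=np.array([.4415,.8973,0]); Z=np.array([0,0,1.])
for a in(0,10,20,30):
    n=np.sin(np.radians(a))*Z-np.cos(np.radians(a))*u; w=np.cos(np.radians(a))*Z+np.sin(np.radians(a))*u
    p=t-.097*n+.041*w; q=t-.052*n+.041*w; l=[t-.097*n-.0205*w+s*.0355*np.array([.8973,-.4415,0]) for s in(1,-1)]
    print(a,"fin3 foot corner S",proj(S,p).round(),"D",proj(D,p).round(),"top corner S",proj(S,q).round(),"low fins S",[proj(S,k).round().tolist() for k in l],"D",[proj(D,k).round().tolist() for k in l])
for n,c in(("S",S),("D",D)):
    h=cv2.cvtColor(c["img"],cv2.COLOR_BGR2HSV); m=cv2.inRange(h,(0,150,60),(8,255,255)); k,l,st,ce=cv2.connectedComponentsWithStats(m)
    for i in range(1,k):
        if st[i,4]>12 and abs(ce[i][1]-345)<30: ys,xs=np.where(l==i); print(n,ce[i].round(),"right",(xs.max(),ys[xs.argmax()]),"top",(xs[ys.argmin()],ys.min()),"bottom",(xs[ys.argmax()],ys.max()),"left",(xs.min(),ys[xs.argmin()]))
E
```

```text
0 fin3 foot corner S [217. 322.] D [417. 311.] top corner S [194. 333.] low fins S [[229.0, 350.0], [214.0, 319.0]] D [[433.0, 331.0], [391.0, 339.0]]
10 fin3 foot corner S [221. 324.] D [415. 315.] top corner S [198. 333.] low fins S [[228.0, 354.0], [213.0, 323.0]] D [[433.0, 340.0], [391.0, 348.0]]
20 fin3 foot corner S [224. 327.] D [412. 321.] top corner S [201. 334.] low fins S [[225.0, 358.0], [211.0, 328.0]] D [[433.0, 349.0], [391.0, 357.0]]
30 fin3 foot corner S [225. 331.] D [411. 329.] top corner S [204. 336.] low fins S [[221.0, 363.0], [207.0, 332.0]] D [[434.0, 360.0], [392.0, 368.0]]
S [218. 332.] right (np.int64(229), np.int64(329)) top (np.int64(227), np.int64(327)) bottom (np.int64(207), np.int64(338)) left (np.int64(207), np.int64(330))
S [197. 345.] right (np.int64(200), np.int64(346)) top (np.int64(193), np.int64(333)) bottom (np.int64(197), np.int64(358)) left (np.int64(191), np.int64(334))
S [216. 358.] right (np.int64(226), np.int64(356)) top (np.int64(223), np.int64(348)) bottom (np.int64(205), np.int64(366)) left (np.int64(204), np.int64(358))
D [205. 318.] right (np.int64(207), np.int64(317)) top (np.int64(205), np.int64(316)) bottom (np.int64(203), np.int64(320)) left (np.int64(203), np.int64(317))
D [412. 328.] right (np.int64(417), np.int64(330)) top (np.int64(409), np.int64(325)) bottom (np.int64(409), np.int64(331)) left (np.int64(408), np.int64(326))
D [264. 365.] right (np.int64(297), np.int64(367)) top (np.int64(260), np.int64(333)) bottom (np.int64(267), np.int64(399)) left (np.int64(230), np.int64(355))
D [432. 353.] right (np.int64(436), np.int64(354)) top (np.int64(430), np.int64(351)) bottom (np.int64(435), np.int64(354)) left (np.int64(429), np.int64(352))
D [445. 371.] right (np.int64(452), np.int64(371)) top (np.int64(446), np.int64(368)) bottom (np.int64(440), np.int64(374)) left (np.int64(438), np.int64(371))
```

The tilt is about 25°, so the rocket pivots on its fins as intended. I'll continue the arc with a lighter pinch.

```bash
python3 -m jog '0.548 0 0 0 0;0.548 0 0 0 0'; python3 -m jog '0.548 3.4 6.9 7.1 0;0.548 3.7 7.4 6.3 0;0.548 4 8.1 5.4 0;0.548 4.2 8.5 4 0;0.548 4.4 8.9 3 0'; python3 -m jog '0.548 0 0 0 0'; python3 -m jog '0.548 4.5 9.2 2 0;0.548 4.5 9.2 0.8 0;0.548 4.6 9.4 0 0;0.548 4.6 9.4 -0.5 0;0.548 4.5 9.1 -1 0'; python3 -m jog '0.548 0 0 0 0;0.548 0 0 0 0'
cat > rk2.py <<'E'
from h import *
import pickle
u=np.array([.4415,.8973,0]); Z=np.array([0,0,1.]); t=np.array(r.sense()["tcp_pos"])+[0,0,.002]
C={"S":cam("scene"),"D":cam("side")}
for a in(50,60,70,80,90,100):
    n=np.sin(np.radians(a))*Z-np.cos(np.radians(a))*u; w=np.cos(np.radians(a))*Z+np.sin(np.radians(a))*u
    P=dict(f3=t-.097*n+.041*w,lowR=t-.097*n-.0205*w+.0355*np.array([.8973,-.4415,0]),lowL=t-.097*n-.0205*w-.0355*np.array([.8973,-.4415,0]),nose=t+.058*n)
    print(a,{k:[proj(c,p).round().astype(int).tolist() for c in C.values()] for k,p in P.items()})
for n,c in C.items():
    save(c,"rk2"+n); pickle.dump(c,open("rk2"+n+".pkl","wb"))
    h=cv2.cvtColor(c["img"],cv2.COLOR_BGR2HSV); m=cv2.inRange(h,(0,150,50),(8,255,255)); k,l,st,ce=cv2.connectedComponentsWithStats(m); g=proj(c,t)
    for i in range(1,k):
        if st[i,4]>12 and np.linalg.norm(ce[i]-g)<90: ys,xs=np.where(l==i); print(n,ce[i].round(),st[i,4],"R",(int(xs.max()),int(ys[xs.argmax()])),"T",(int(xs[ys.argmin()]),int(ys.min())),"B",(int(xs[ys.argmax()]),int(ys.max())),"L",(int(xs.min()),int(ys[xs.argmin()])))
E
python3 rk2.py
```

```text
time_s: 47.2
tcp_pos: [0.4964, -0.3776, 0.0664]
ee_rot: [[-0.442, -0.897, -0.0], [-0.897, 0.442, 0.0], [-0.0, 0.0, -1.0]]
wrist_force: [1.3, -0.3, -0.5]
gripper_width: 0.546
gripper_force: 4.6
time_s: 47.82
tcp_pos: [0.5167, -0.3376, 0.0941]
ee_rot: [[-0.441, -0.897, 0.001], [-0.897, 0.441, -0.001], [0.001, -0.001, -1.0]]
wrist_force: [-2.9, -1.0, 5.7]
gripper_width: 0.552
gripper_force: 5.9
time_s: 47.95
tcp_pos: [0.517, -0.3372, 0.0942]
ee_rot: [[-0.441, -0.898, 0.001], [-0.898, 0.441, -0.001], [0.001, -0.002, -1.0]]
wrist_force: [-2.9, -1.1, 5.0]
gripper_width: 0.549
gripper_force: 5.9
time_s: 48.58
tcp_pos: [0.5396, -0.2903, 0.0947]
ee_rot: [[-0.442, -0.897, 0.001], [-0.897, 0.442, 0.0], [-0.001, -0.001, -1.0]]
wrist_force: [-0.2, 1.1, 3.2]
gripper_width: 0.551
gripper_force: 7.2
time_s: 48.82
tcp_pos: [0.5394, -0.2905, 0.0946]
ee_rot: [[-0.441, -0.897, 0.001], [-0.897, 0.441, 0.0], [-0.001, -0.001, -1.0]]
wrist_force: [-2.1, 2.9, 5.6]
gripper_width: 0.55
gripper_force: 7.3
50 {'f3': [[266, 313], [393, 291]], 'lowR': [[253, 346], [419, 323]], 'lowL': [[239, 316], [380, 330]], 'no
[... 300 characters left out ...]
304]]}
80 {'f3': [[251, 329], [397, 322]], 'lowR': [[231, 359], [429, 351]], 'lowL': [[217, 329], [388, 359]], 'nose': [[208, 315], [424, 297]]}
90 {'f3': [[244, 334], [400, 332]], 'lowR': [[222, 363], [433, 359]], 'lowL': [[208, 332], [392, 367]], 'nose': [[213, 312], [422, 292]]}
100 {'f3': [[236, 339], [403, 343]], 'lowR': [[214, 366], [437, 366]], 'lowL': [[200, 335], [395, 375]], 'nose': [[218, 310], [419, 287]]}
D [420. 297.] 77 R (428, 297) T (424, 294) B (414, 300) L (413, 297)
D [421. 314.] 329 R (432, 308) T (430, 305) B (420, 323) L (406, 316)
D [424. 344.] 304 R (436, 338) T (398, 331) B (428, 356) L (398, 331)
D [396. 352.] 198 R (402, 344) T (399, 341) B (391, 363) L (390, 356)
```

It's now about 85° upright with the foot on the table. I'll release so it settles, then grip firmly.

```bash
python3 -m jog '0.6 0 0 0 0;0.6 0 0 0 0;0.6 0 0 0 0;0.6 0 0 0 0;0.6 0 0 0 0'; python3 rk2.py | tail -n +4; python3 -m jog '0.6 0 0 2 0;0 0 0 0 0;0 0 0 0 0;0 0 0 0 0;0 0 0 0 0'
```

```text
time_s: 49.55
tcp_pos: [0.5389, -0.2914, 0.0937]
ee_rot: [[-0.442, -0.897, -0.0], [-0.897, 0.442, 0.0], [-0.0, 0.0, -1.0]]
wrist_force: [-1.0, -0.4, -1.3]
gripper_width: 0.599
gripper_force: 0.0
80 {'f3': [[250, 329], [397, 323]], 'lowR': [[230, 359], [429, 352]], 'lowL': [[216, 329], [388, 360]], 'nose': [[207, 315], [425, 298]]}
90 {'f3': [[243, 334], [400, 333]], 'lowR': [[222, 363], [433, 360]], 'lowL': [[208, 333], [392, 368]], 'nose': [[212, 313], [422, 293]]}
100 {'f3': [[236, 339], [403, 344]], 'lowR': [[214, 366], [438, 367]], 'lowL': [[200, 335], [395, 376]], 'nose': [[218, 310], [419, 288]]}
S [227. 358.] 13 R (228, 356) T (228, 356) B (226, 360) L (225, 358)
D [420. 298.] 86 R (428, 299) T (423, 295) B (414, 302) L (412, 298)
D [420. 315.] 282 R (431, 310) T (427, 306) B (416, 322) L (405, 317)
D [424. 344.] 314 R (436, 338) T (399, 332) B (427, 356) L (399, 332)
D [397. 354.] 199 R (403, 356) T (399, 342) B (392, 365) L (391, 357)
time_s: 50.28
tcp_pos: [0.5388, -0.2913, 0.0961]
ee_rot: [[-0.442, -0.897, -0.0], [-0.897, 0.442, 0.0], [0.0, 0.0, -1.0]]
wrist_force: [-1.2, 0.9, 3.7]
gripper_width: 0.541
gripper_force: 29.8
```

```bash
python3 -m jog '0 0 0 20 0;0 0 0 25 0;0 0 0 20 0;0 0 0 0 0'; python3 -m jog '0 4 40 0 0;0 4 40 0 0;0 4 40 0 0;0 4 40 0 0;0 4 40 0 0'; python3 -m jog '0 4 40 0 0;0 5 30 0 0;0 0 6 0 0;0 0 0 0 0;0 0 0 0 0'
python3 - <<'E'
from h import *
import pickle
c=pickle.load(open("w7.pkl","rb")); print("corner",ray(c,(140,171),.045)[:2],ray(c,(122,175),.035)[:2])
E
```

```text
time_s: 50.78
tcp_pos: [0.5399, -0.2917, 0.1618]
ee_rot: [[-0.442, -0.897, 0.003], [-0.897, 0.442, -0.001], [-0.001, -0.003, -1.0]]
wrist_force: [-0.3, 0.1, -3.0]
gripper_width: 0.54
gripper_force: 29.8
time_s: 51.4
tcp_pos: [0.5582, -0.09, 0.159]
ee_rot: [[-0.442, -0.897, -0.003], [-0.897, 0.442, 0.0], [0.001, 0.002, -1.0]]
wrist_force: [0.2, -0.2, -1.1]
gripper_width: 0.539
gripper_force: 29.8
time_s: 52.02
tcp_pos: [0.5675, -0.0162, 0.1603]
ee_rot: [[-0.443, -0.896, -0.001], [-0.896, 0.443, -0.0], [0.001, 0.001, -1.0]]
wrist_force: [0.0, -0.5, -0.9]
gripper_width: 0.539
gripper_force: 29.8
corner [ 0.48369899 -0.14689939] [ 0.48035848 -0.12252716]
```

```bash
python3 -m jog '0 -2 3 0 0;0 0 0 -15 0;0 0 0 -9 0;0 0 0 -2 0;0 0 0 0 0'; python3 -m jog '0 0 0 -2 0;0 0 0 0 0'; python3 -m jog '0 0 0 -1.5 0;0 0 0 0 0'
```

```text
time_s: 52.65
tcp_pos: [0.566, -0.0124, 0.1345]
ee_rot: [[-0.442, -0.897, -0.0], [-0.897, 0.442, -0.0], [0.0, 0.0, -1.0]]
wrist_force: [0.0, -0.2, -1.5]
gripper_width: 0.535
gripper_force: 29.8
time_s: 52.9
tcp_pos: [0.566, -0.0123, 0.1329]
ee_rot: [[-0.442, -0.897, 0.0], [-0.897, 0.442, 0.0], [-0.0, -0.0, -1.0]]
wrist_force: [-0.4, -0.3, -2.6]
gripper_width: 0.535
gripper_force: 29.8
time_s: 53.15
tcp_pos: [0.5659, -0.0123, 0.1312]
ee_rot: [[-0.442, -0.897, -0.0], [-0.897, 0.442, 0.0], [0.0, 0.0, -1.0]]
wrist_force: [-0.5, -0.3, -2.2]
gripper_width: 0.541
gripper_force: 29.8
```

```bash
python3 -m jog '0 0 0 -1 0;0 0 0 0 0'|grep -E 'tcp|wrist'; python3 -m jog '0 0 0 -1 0;0 0 0 0 0'|grep -E 'tcp|wrist'; python3 -m jog '0 0 0 -1 0;0 0 0 0 0'|grep -E 'tcp|wrist'
```

```text
tcp_pos: [0.566, -0.0125, 0.131]
wrist_force: [-2.0, 0.3, 2.0]
tcp_pos: [0.5661, -0.0124, 0.131]
wrist_force: [-2.4, 0.0, 7.9]
tcp_pos: [0.5662, -0.0124, 0.1309]
wrist_force: [-5.3, 1.1, 12.1]
```

Contact. I'll relieve the press, release, back straight up and look.

```bash
python3 -m jog '0 0 0 2 0;0 0 0 0 0;0.58 0 0 0 0;0.6 0 0 0 0;0.65 0 0 0 0'; python3 -m jog '0.75 0 0 0 0;0.75 0 0 0 0;0.75 0 0 0 0;0.75 0 0 0 0'; python3 -m jog '0.75 0 0 20 0;0.75 0 0 40 0;0.75 0 0 60 0;0.75 0 0 40 0;0.75 -50 0 0 0'; python3 -m jog '0.75 -60 0 0 0;0.75 -40 30 0 0;0.75 0 60 0 0;0.75 0 60 0 0;0.75 0 60 0 0'; python3 -m jog '0.75 0 60 0 0;0.75 0 0 0 0'
python3 - <<'E'
from h import *
import pickle
c=cam("scene"); d=cam("side"); pickle.dump((c,d),open("end.pkl","wb"))
o=np.zeros((600,800,3),np.uint8); o[:,:400]=cv2.resize(c["img"][40:400,220:460],(400,600)); o[:400,400:]=cv2.resize(d["img"][110:350,240:480],(400,400)); cv2.imwrite("pics/end.png",o)
E
```

```text
time_s: 54.52
tcp_pos: [0.5661, -0.0123, 0.1299]
ee_rot: [[-0.442, -0.897, -0.0], [-0.897, 0.442, 0.0], [0.0, 0.0, -1.0]]
wrist_force: [-0.9, -0.9, 0.2]
gripper_width: 0.624
gripper_force: 0.0
time_s: 55.02
tcp_pos: [0.566, -0.0123, 0.1303]
ee_rot: [[-0.442, -0.897, 0.0], [-0.897, 0.442, 0.0], [-0.0, -0.0, -1.0]]
wrist_force: [-0.2, 0.2, 0.1]
gripper_width: 0.746
gripper_force: 0.0
time_s: 55.65
tcp_pos: [0.5192, -0.0119, 0.2936]
ee_rot: [[-0.442, -0.897, 0.008], [-0.897, 0.442, 0.001], [-0.005, -0.007, -1.0]]
wrist_force: [-1.0, -0.3, -0.7]
gripper_width: 0.749
gripper_force: 0.0
time_s: 56.28
tcp_pos: [0.4155, 0.1994, 0.291]
ee_rot: [[-0.442, -0.897, 0.001], [-0.897, 0.442, 0.001], [-0.002, -0.001, -1.0]]
wrist_force: [1.7, -1.0, 0.2]
gripper_width: 0.751
gripper_force: 0.0
time_s: 56.52
tcp_pos: [0.4157, 0.2609, 0.2897]
ee_rot: [[-0.438, -0.899, -0.0], [-0.899, 0.438, -0.0], [0.0, 0.0, -1.0]]
wrist_force: [-0.3, -0.2, -0.4]
gripper_width: 0.75
gripper_force: 0.0
```

View pics/end.png

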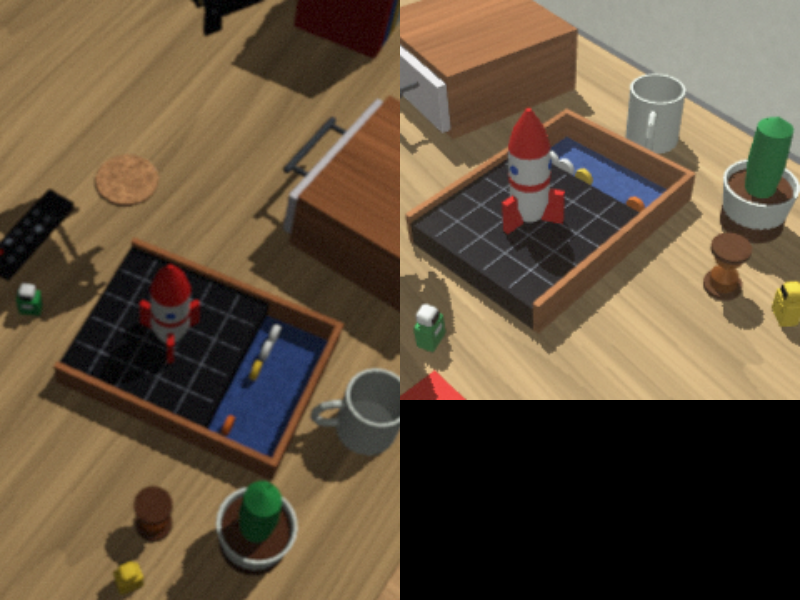

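The final view shows the rocket upright mid-board at (170,305) in the left picture, all four counters in the tray, the drawer shut and the timer untouched at (153,512). I'm handing it in.

```bash
python3 -c "
from station import r
print(r.finish_job())"
```

```text
the job is handed in; nothing more can be done
None
```

The job is handed in after 57 s of robot time: the four counters are in the tray, the block and the red, green and blue figures are in the shut drawer, the rocket stands mid-board, and the timer is untouched; setting the red figure down briefly showed 43.7 N at the wrist, which I took to be the figure on the drawer floor, not the arm or gripper body (40 N limit).

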